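# Latch the spice caddy's flap

### The job

Close up the spice caddy on the plywood shelf: push its drooping front flap up until it meets the rubber seal, swing the latch's wire loop down over the hooked keeper on the flap's top edge, then press the latch lever over and down flat so it pulls the flap tight. Finish by bearing down on the flat lever for about half a second with roughly a kilo's weight (about 10 N); never push the lever, the loop or the flap harder than 25 N, and let go at the end. Leave the glass bowl, the two measuring cups, the egg separator and the two loose spice jars where they are.

Things in the scene. Friction and masses are not known exactly. Their poses are not given: they have to be found in the camera images.
- caddy: Birch plywood spice caddy, fixed: box 150 deep (x) x 240 wide (y) x 110 high, flat deck on top, open at its front (-x, roughly facing the robot), closed there by a hinged flap. Back board at x = 75 to 87 mm rises to z = 150. Origin: centre of underside; z up. Lengths below are mm in this frame.
- latch_nominal (a point): Nominal place of P, the pivot (axis along caddy y) of the steel toggle latch on the deck: caddy (-40, 0, 122). The latch is screwed on by hand and is not measured: the true P is up to 1 off in x, up to 5 off in y and 0 to 8 HIGHER (packing), so the height at which the lever lies flat must be felt.
- seal_mid (a point): Middle of the rubber seal strip across the opening, on its front, caddy (-81, 0, 95). It stands 4 mm proud of where the flap's inner face ends up and yields at about 8 N per mm.
- flap (a joint): Angle of the front flap: plywood 238 wide x 102 high x 10 thick, hinged at its bottom edge (line at caddy x -82, z 8). 0 = upright (front face x -87, top edge z 108), + as its top leans out to -x. Starts 0.25 to 0.5. Stiff: stays where left, about 1 N at the top moves it. Meets the seal at about 0.045; tight is -0.01 to 0.015.
- keeper (a point): The bar's seat in the steel keeper, mid top edge of the flap, 30 wide. With the flap upright: seat at caddy x -86, z 117; tongue below it, top at z 114, from x -108 to -80; behind it an upright lip, front face x -83, to z 130, whose top 4 mm is bent forward to x -90 as a hook. The loop's bar comes down in front of the hook onto the tongue and is drawn back under it.
- lever (a joint): Angle of the latch lever: steel plate 26 wide, 4 thick, 50 long from P. 0 = flat on the deck, pointing to caddy +x (top face 5 above P, rolled end 7.5 above P; hard stop), pi/2 = straight up, 2.2 = fully open over the flap. Starts 1.85 to 2.1, stays where left. With the loop hooked, closing takes up to 8 N at 38 from P; past centre under about 0.2, but press it home; then it stays shut.
- bail (a joint): Angle of the wire loop on the lever. It turns on pin Q, 14 from P in direction (lever - 0.2) rad above caddy +x. 60 long from Q to its cross bar (6 thick, 44 wide along y); side wires straddle the lever. bail - lever = its elevation above caddy -x: starts upright, 1.25 to 1.75 (light friction); below about 1.0 it falls to the flap; on the tongue it lies at -0.2 to -0.55.
- glass_bowl: Glass mixing bowl, 190 across, 100 high, loose; origin centre of underside. Leave it.
- cup_big: Stainless measuring cup, 78 across, 50 high, flat handle to 107 mm from its axis along its y; loose; origin centre of underside. Leave it.
- cup_small: Stainless measuring cup, 60 across, 40 high, flat handle to 102 mm from its axis along its y; loose; origin centre of underside. Leave it.
- egg_separator: White plastic egg separator, dish 84 across, 22 high, handle to 122 mm along its -x; loose; origin centre of underside. Leave it.
- deck_jar: Small spice jar, 40 across, 62 high, standing loose on the caddy's deck at its +y end near the back; origin centre of underside. Leave it.
- side_jar: Spice jar, 42 across, 75 high, standing loose on the shelf beside the caddy's -y end; origin centre of underside. Leave it.

How it is judged (in metres and radians):
On the way, in this order (a step that is already met when the one before it is completed fails the run):
1. the flap is pushed up against its seal (value of joint flap below 0.07 rad), for 0.1 s.
2. the bail is hooked over the keeper and draws on it while the lever is still up (contact force between bail and flap above 3 N and value of joint lever above 0.15 rad), for 0.02 s.
3. the lever is pressed flat and borne on (value of joint lever below 0.06 rad and contact force between the fingers and lever above 5 N), for 0.2 s.
At the end, for the whole second after the job is handed in: lever flat (within 0.06 rad), flap tight on its seal (below 0.025 rad), the loop pulling on the keeper with over 10 N, bystanders within 20 mm of where they started (value of joint lever below 0.06 rad and value of joint flap below 0.025 rad and contact force between bail and flap above 10 N and not (distance of any of glass_bowl, cup_big, cup_small, egg_separator, deck_jar, side_jar from where it was at the start of the episode above 0.02 m)); the robot touches nothing.
It fails at once if the lever or its wire loop is pushed with more than 25 N (contact force between the fingers and lever above 25 N).
It fails at once if the flap is pushed with more than 25 N (contact force between the fingers and flap above 25 N).
It fails at once if a bystander is moved more than 20 mm (distance of any of glass_bowl, cup_big, cup_small, egg_separator, deck_jar, side_jar from where it was at the start of the episode above 0.02 m).
It also fails if it takes over 56 s, if anything falls off the work surface, if the arm or the gripper's body presses on something with over 40 N, if the wrist force passes 120 N, or if a joint passes its speed limit or range.

### The arm

A 7-joint arm with a two-finger parallel gripper is mounted at the origin on the work surface. World frame = base frame: x ahead of the robot, y to its left, z up, the work surface at z = 0. Lengths are in m, angles in degrees, forces in N, time in s.
With the tool pointing down it reaches from about 0.4 to 0.9 m from the base axis. Payload 5.6 kg.
Tool frame: the origin (TCP) lies at the very end of the fingers, on their centre line; the grasp point (between the pads) lies 19 mm behind it; z points along the fingers, y is the direction in which the jaws open and shut (so a half turn about z gives the same grasp; the last joint's range is limited). The gripper opens to 92 mm and grips with 3 to 60 N. Pads are 20 mm wide; open, the fingers measure 128 mm over their backs; the gripper's body (75 mm by 189 mm) begins 69 mm behind the grasp point.
Start: joints at [62.682, 26.786, -0.665, 91.828, 0.344, 61.387, -3.226], TCP at [0.273, -0.59, 0.19] pointing down, gripper open.
Joint ranges: [-144.91, 144.91], [-17.63, 115.5], [-89.93, 88.59], [15.96, 139.68], [-74.01, 254.01], [8.47, 105.57], [-167.45, 167.45]. Speed limits (degrees/s): [147.25, 147.25, 180, 180, 180, 180, 180].

### API

Orientations are given as a 3x3 rotation matrix whose columns are the frame's x, y, z axes.
In Python, from workcell import * gives the robot as it stands. The module is installed in compiled form; this text tells all that it offers.
- The arm moves only by the tool carry_out, never from a script. Its argument "commands" is text: rows parted by semicolons, each of 5 numbers parted by spaces: the shift along the tool's x, y, z in mm, then the turn about the tool's z in degrees, then the closure, from 0 (fully open) to 1 (shut). A call has 1 to 8 rows; each row shifts and turns the pose as measured when the row begins, along the tool's axes as they then stand; what a row does not reach is not made up. A row lasts 1/12 s, in which the tool goes at most 41.7 mm and 7.16 degrees, less where a joint would pass 70% of its speed; a pose out of reach is approached as far as the arm can. A call is refused whole if a number of a shift passes 41.7 or a number of a turn 7.16, either way. A call with a gripper value outside its range is refused whole. The fingers move at their own pace and stop on an object; "newtons" is the grip in N (left out, the last holds). Time passes only in rows, so rows that do not move let the fingers close. It gives the time, the measured TCP pose, the force and the opening at its end, in the units of the state.
- state(): the state, without advancing time (a new reading comes with each control period).
- snapshot(name): name is "scene" or "side" or "wrist"; returns the picture (400x640x3 uint8, red, green, blue); there is no depth.
- calibration(name): a dict with "mtx" (3x3 intrinsics, pixels), "dist_coeffs" ([k1, k2, p1, p2, k3] as OpenCV has them; the pictures are not rectified), "position" and "rotation" of the camera in the world. Camera axes: x right, y down, z forward; pixel columns grow to the right and rows downward; lengths in m; the calibration is good to about 2 mm. A picture is of the moment at which its call begins: read the wrist's pose just before it. calibration takes no time and is no camera call; for the wrist camera it gives the pose at the moment of the call.
- finish_job(): hands the job in, once; it reports no verdict.
The state is a dict: "time": time; "q": joint angles; "joint_vel": joint speeds; "tau": joint torques, N m; "tool_pos": TCP position; "tcp_rot": TCP orientation; "contact_force": force on the tool from outside, world axes, zero at the start; "ft_torque": the same for the moment, N m; "opening": opening from 0.0 (shut) to 1.0 (fully open).
Only numpy, scipy, OpenCV 4.12 (cv2) and the standard library are available. Lean on these libraries where they do the work, as an engineer would, in place of code of your own. Each camera call takes 0.05 s, during which the arm holds its last target.

## Working session

There is one attempt and no reset: what is moved stays moved. The work goes in short steps, Python scripts to look and compute and a tool call to move; the robot and the scene stay as the last step left them, time stands still between calls to the robot, and variables do not carry over. Pictures are saved under pics/ and viewed, and the job is handed in when it is done.

Besides the shell and the picture viewer there is one more tool, called after ">>>" as name(argument=value, ...) on one line, values as JSON. carry_out: Moves the arm, as the interface text tells. Its arguments: {"type":"object","properties":{"commands":{"type":"string"},"newtons":{"type":"number"}},"required":["commands"]}

```bash
mkdir -p pics
python3 - <<'E'
from workcell import *
import cv2, numpy as np
np.set_printoptions(precision=4,suppress=True)
s=state(); print(s)
for n in ["scene","side","wrist"]:
    c=calibration(n); print(n,c)
    im=snapshot(n); cv2.imwrite(f"pics/{n}0.png",im[:,:,::-1])
print(state()['time'])
E
```

```text
{'time': 0.0, 'q': array([62.6832, 26.8374, -0.6642, 91.8791,  0.3431, 61.3867, -3.2268]), 'joint_vel': array([ 0.0528, -0.0483,  0.0442,  0.0474,  0.0453,  0.0597,  0.0119]), 'tau': array([ -0.0004, -52.0575,  -0.0126, -24.3756,  -0.0566,   0.0172,
         0.0001]), 'tool_pos': array([ 0.2729, -0.5893,  0.1894]), 'tcp_rot': array([[ 0.9074,  0.4202, -0.0008],
       [ 0.4202, -0.9074,  0.0016],
       [-0.0001, -0.0018, -1.    ]]), 'contact_force': array([0.2131, 0.1439, 0.667 ]), 'ft_torque': array([ 0.0242, -0.046 , -0.0023]), 'opening': 1.000796223940966}
scene {'mtx': array([[485.1221,   0.    , 318.581 ],
       [  0.    , 485.1221, 203.5665],
       [  0.    ,   0.    ,   1.    ]]), 'dist_coeffs': array([0.0022, 0.    , 0.    , 0.    , 0.    ]), 'position': array([ 1.4475, -0.1572,  1.3878]), 'rotation': array([[ 0.135 ,  0.8008, -0.5835],
       [ 0.9907, -0.0984,  0.0941],
       [ 0.0179, -0.5908, -0.8066]])}
side {'mtx': array([[424.327 ,   0.    , 315.0114],
       [  0.    , 424.327 , 206.0559],
       [  0.    ,   0.    ,   1.    ]]), 'dist_coeffs': array([-0.1155,  0.    ,  0.    ,  0.    ,  0.    ]), 'position': array([0.3672, 0.9586, 1.1219]), 'rotation': array([[-0.9881, -0.1203,  0.0959],
       [-0.1531,  0.7077, -0.6897],
       [ 0.0151, -0.6962, -0.7177]])}
wrist {'mtx': array([[330.7908,   0.    , 323.0627],
       [  0.    , 330.7908, 196.5338],
       [  0.    ,   0.    ,   1.    ]]), 'dist_coeffs': array([-0.0278,  0.    ,  0.    ,  0.    ,  0.    ]), 'position': array([ 0.3488, -0.5538,  0.3841]), 'rotation': array([[ 0.4209, -0.8678, -0.264 ],
       [-0.9071, -0.4029, -0.1217],
       [-0.0008,  0.2907, -0.9568]])}
0.15
```

View pics/scene0.png

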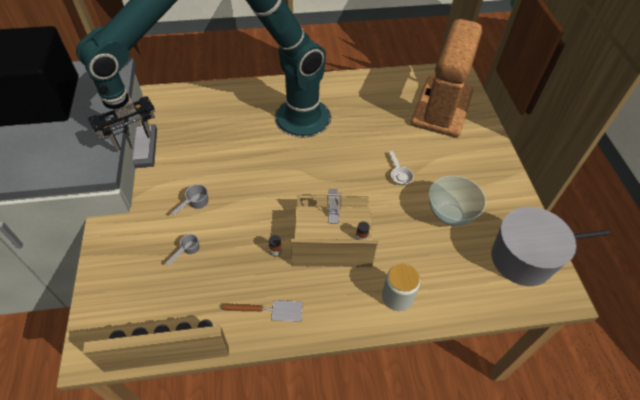

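View pics/side0.png

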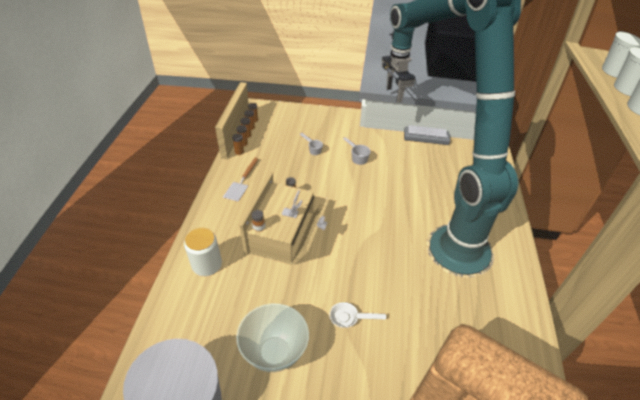

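View pics/wrist0.png

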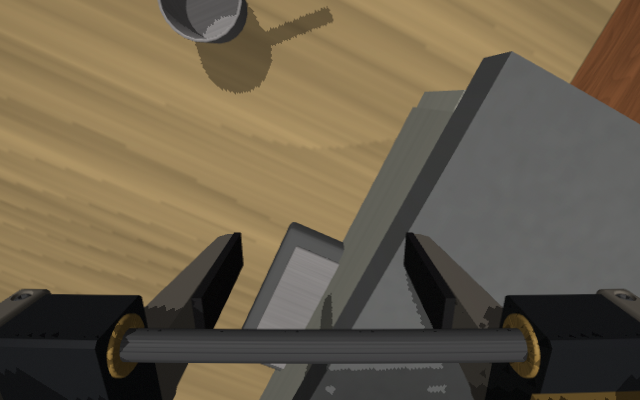

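Run:
```python
import cv2
a=cv2.imread("pics/scene0.png")[170:280,250:400]; cv2.imwrite("pics/scene0c.png",cv2.resize(a,None,fx=5,fy=5,interpolation=cv2.INTER_CUBIC))
a=cv2.imread("pics/side0.png")[165:275,230:340]; cv2.imwrite("pics/side0c.png",cv2.resize(a,None,fx=5,fy=5,interpolation=cv2.INTER_CUBIC))
```

```text
(no output)
```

View pics/scene0c.png

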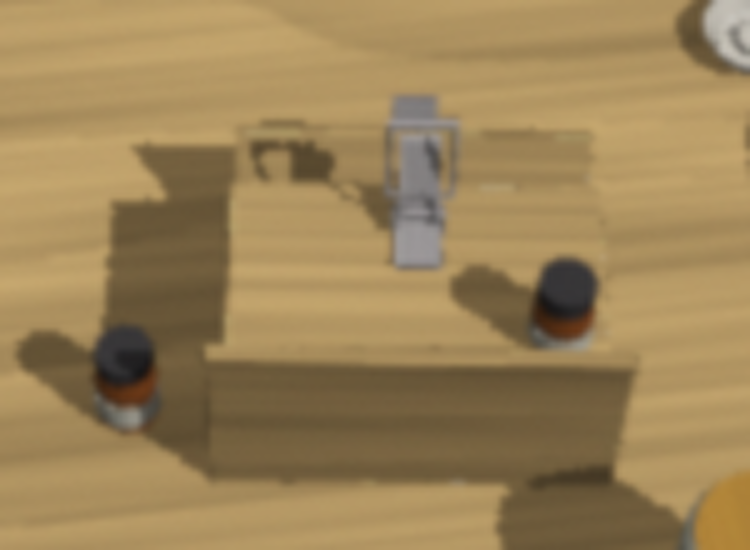

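View pics/side0c.png

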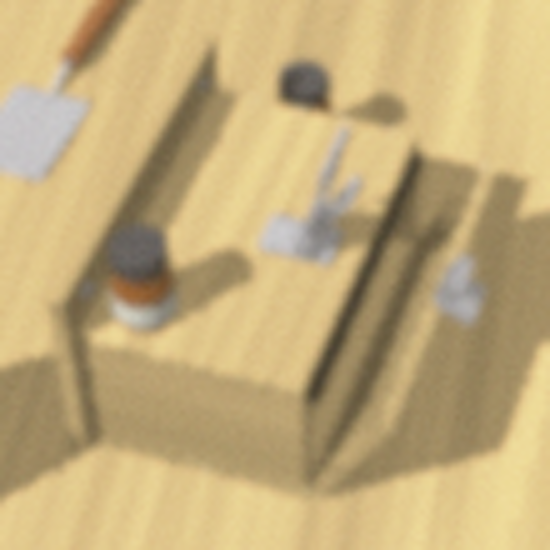

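```bash
cat > h.py <<'E'
import numpy as np, cv2
from workcell import *
np.set_printoptions(precision=4,suppress=True)
def proj(c,P):
    R=np.array(c['rotation']).T; t=-R@np.array(c['position'])
    return cv2.projectPoints(np.asarray(P,float).reshape(-1,1,3),cv2.Rodrigues(R)[0],t,c['mtx'],np.array(c['dist_coeffs']))[0].reshape(-1,2)
def ray(c,uv):
    n=cv2.undistortPoints(np.array(uv,float).reshape(-1,1,2),c['mtx'],np.array(c['dist_coeffs'])).reshape(-1,2)
    d=np.c_[n,np.ones(len(n))]@np.array(c['rotation']).T
    return np.array(c['position']),d/np.linalg.norm(d,axis=1)[:,None]
def tri(obs): # list of (calib,uv)
    A=np.zeros((3,3));b=np.zeros(3)
    for c,uv in obs:
        o,d=ray(c,[uv]);M=np.eye(3)-np.outer(d[0],d[0]);A+=M;b+=M@o
    return np.linalg.solve(A,b)
def cad2w(p,P):
    c,s=np.cos(p[2]),np.sin(p[2]); R=np.array([[c,-s,0],[s,c,0],[0,0,1]])
    return np.asarray(P)/1000@R.T+[p[0],p[1],p[3] if len(p)>3 else 0]
def w2cad(p,W):
    c,s=np.cos(p[2]),np.sin(p[2]); R=np.array([[c,-s,0],[s,c,0],[0,0,1]])
    return (np.asarray(W)-[p[0],p[1],p[3] if len(p)>3 else 0])@R*1000
E
python3 - <<'E'
from h import *
from scipy.optimize import least_squares
S=[((87,-120,150),(207,358)),((87,120,150),(636,362)),((87,-120,0),(212,480)),((87,120,0),(613,482)),((-75,-120,110),(236,184)),]
D=[((-75,120,110),(308,397)),((-75,120,0),(312,485)),((-75,-120,110),(413,150)),((87,-120,150),(212,48)),((87,120,150),(60,310))]
cs,cd=calibration('scene'),calibration('side')
def f(p):
    a=proj(cs,cad2w(p,[x[0] for x in S]))-np.array([x[1] for x in S])/5-[250,170]
    b=proj(cd,cad2w(p,[x[0] for x in D]))-np.array([x[1] for x in D])/5-[230,165]
    return np.r_[a.ravel(),b.ravel()]
for x0 in ([.65,0,0],[.65,0,0,0]):
    r=least_squares(f,x0,loss='soft_l1'); print(r.x,np.degrees(r.x[2])); print(r.fun.reshape(-1,2))
E
```

```text
[ 0.6099  0.0309 -0.1182] -6.771457782236543
[[ 4.6407 -0.3685]
 [-1.1505 -1.5837]
 [ 4.5463 -0.3118]
 [-1.7839 -1.1864]
 [-0.4086 -1.5294]
 [-0.4938 -0.2246]
 [-0.4035  3.5215]
 [-0.0977 -3.1389]
 [-5.0663 -0.3606]
 [-1.5615 -2.7351]]
[ 0.6076  0.0273 -0.1317 -0.0085] -7.5451900368096965
[[ 3.0548  0.1536]
 [-3.1285 -0.145 ]
 [ 3.0767  0.0337]
 [-3.5879  0.036 ]
 [-1.2018 -0.848 ]
 [-0.0724  0.8626]
 [-0.0111  4.4196]
 [ 1.0619 -1.6944]
 [-3.467   0.7624]
 [-0.559  -2.035 ]]
```

```bash
cat >> h.py <<'E'
def plan(target,yaw=None,n=8,step=40.,turn=7.0):
    """rows towards target (world m), yaw of tool x in deg; prints suggested rows"""
    s=state();p=np.array(s['tool_pos']);R=np.array(s['tcp_rot']);
    for k in range(n):
        d=np.array(target)-p; L=np.linalg.norm(d)*1000
        if L>step: d=d*step/L
        t=0
        cur=np.degrees(np.arctan2(R[1,0],R[0,0]))
        if yaw is not None: t=np.clip(-(yaw-cur),-turn,turn)
        loc=R.T@d*1000
        if np.abs(loc).max()<.3 and abs(t)<.2: break
        print("%.1f %.1f %.1f %.1f"%(*loc,t),end='; ')
        p=p+d; R=R@cv2.Rodrigues(np.array([0,0,np.radians(t)]))[0]
    print('\nend',p,np.degrees(np.arctan2(R[1,0],R[0,0])))
E
python3 - <<'E'
from h import *
cs=calibration('scene')
for n,uv,z in [('bowl',(457,200),.05),('sep',(401,176),.01),('cupb',(198,197),.025),('cups',(190,245),.02),('sidejar',(275,252),.0),('jar2',(400,290),0.06)]:
    o,d=ray(cs,[uv]); t=(z-o[2])/d[0,2]; print(n,o+t*d[0])
plan([.50,-.10,.34],-7,16)
E
```

```text
bowl [0.523  0.4762 0.05  ]
sep [0.363  0.3223 0.01  ]
cupb [ 0.382  -0.4131  0.025 ]
cups [ 0.5732 -0.4379  0.02  ]
sidejar [ 0.6223 -0.1648  0.    ]
jar2 [0.8365 0.1975 0.06  ]
29.4 -24.9 -10.7 7.0; 26.1 -28.3 -10.7 7.0; 22.5 -31.3 -10.7 7.0; 18.5 -33.8 -10.7 7.0; 14.3 -35.8 -10.7 3.8; 11.8 -36.7 -10.7 0.0; 11.8 -36.7 -10.7 0.0; 11.8 -36.7 -10.7 -0.0; 11.8 -36.7 -10.7 -0.0; 11.8 -36.7 -10.7 -0.0; 11.8 -36.7 -10.7 -0.0; 11.8 -36.7 -10.7 -0.0; 11.8 -36.7 -10.7 -0.0; 11.8 -36.7 -10.7 -0.0; 
end [ 0.5    -0.1001  0.34  ] -7.000000000000001
```

>>> carry_out(commands="29 -25 -18 7 0; 26 -28 -18 7 0; 22 -31 -15 7 0; 18 -33 -12 7 0; 14 -35 -12 4 0; 12 -37 -10 0 0; 12 -37 -10 0 0; 12 -37 -10 0 0")

```text
time: 0.82
tool_pos: [0.3992, -0.3087, 0.2912]
tcp_rot: [[0.988, -0.152, -0.01], [-0.152, -0.988, 0.007], [-0.011, -0.006, -1.0]]
contact_force: [1.0, 0.4, 0.2]
opening: 1.0
```

Run:
```python
from h import *
plan([.50,-.10,.34],-7,8)
```

```text
11.4 -37.5 -8.2 -1.7; 12.5 -37.1 -8.2 0.0; 12.5 -37.1 -8.2 -0.0; 12.5 -37.1 -8.2 0.0; 12.5 -37.1 -8.2 -0.0; 11.5 -34.2 -7.5 -0.0; 
end [ 0.5  -0.1   0.34] -7.0
```

>>> carry_out(commands="12 -38 -10 -1.7 0; 12 -38 -10 0 0; 12 -38 -10 0 0; 12 -38 -8 0 0; 12 -38 -8 0 0; 10 -30 -6 0 0; 0 0 0 0 0")

```text
time: 1.4
tool_pos: [0.4993, -0.0849, 0.3473]
tcp_rot: [[0.994, -0.109, -0.005], [-0.109, -0.994, 0.009], [-0.006, -0.008, -1.0]]
contact_force: [-0.6, 0.5, 0.7]
opening: 1.002
```

Run:
```python
from h import *
import json
s=state(); print(s['tool_pos'],s['tcp_rot'],s['contact_force'],s['joint_vel'])
c=calibration('wrist'); im=snapshot('wrist'); cv2.imwrite('pics/w1.png',im[:,:,::-1]); np.save('w1.npy',c,allow_pickle=True)
```

```text
[ 0.4993 -0.0849  0.3473] [[ 0.994  -0.1092 -0.0052]
 [-0.1091 -0.994   0.0085]
 [-0.0061 -0.0079 -1.    ]] [-0.6026  0.4721  0.7337] [ 0.3127 -0.7802  2.9637  1.5651  1.585   0.3981  2.0478]
```

View pics/w1.png

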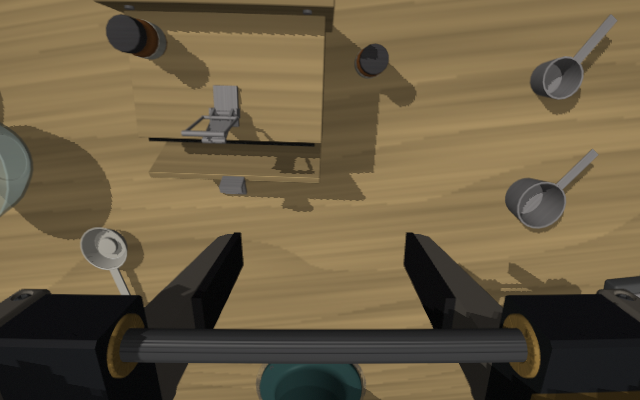

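Run:
```python
from h import *
plan([.47,.15,.34],-7,8)
```

```text
-9.1 -38.9 1.4 0.6; -9.5 -38.8 1.4 -0.0; -9.5 -38.8 1.4 0.0; -9.5 -38.8 1.4 -0.0; -9.5 -38.8 1.4 -0.0; -9.4 -38.4 1.4 -0.0; 
end [0.47 0.15 0.34] -7.0
```

>>> carry_out(commands="-9 -39 1.5 0.6 0; -9.5 -39 1.5 0 0; -9.5 -39 1.5 0 0; -9.5 -39 1.5 0 0; -9.5 -39 1.5 0 0; -8 -30 1 0 0; 0 0 0 0 0; 0 0 0 0 0")

```text
time: 2.12
tool_pos: [0.4697, 0.1358, 0.3352]
tcp_rot: [[0.99, -0.141, -0.012], [-0.141, -0.99, 0.001], [-0.012, 0.001, -1.0]]
contact_force: [-0.5, -0.3, 0.8]
opening: 1.001
```

Run:
```python
from h import *
s=state(); print(s['tool_pos'],s['tcp_rot'],s['contact_force'],s['joint_vel'])
c=calibration('wrist'); im=snapshot('wrist'); cv2.imwrite('pics/w2.png',im[:,:,::-1]); np.save('w2.npy',c,allow_pickle=True)
a=cv2.imread('pics/w1.png')[0:220,90:350]; cv2.imwrite('pics/w1c.png',cv2.resize(a[70:200,30:250],None,fx=3.6,fy=3.6,interpolation=cv2.INTER_CUBIC))
```

```text
[0.4697 0.1358 0.3352] [[ 0.9899 -0.1413 -0.0121]
 [-0.1413 -0.99    0.0011]
 [-0.0121  0.0006 -0.9999]] [-0.5457 -0.3165  0.7933] [-2.1316  0.2496 -1.2024  0.4378 -0.9712 -0.4323 -0.7869]
```

View pics/w2.png

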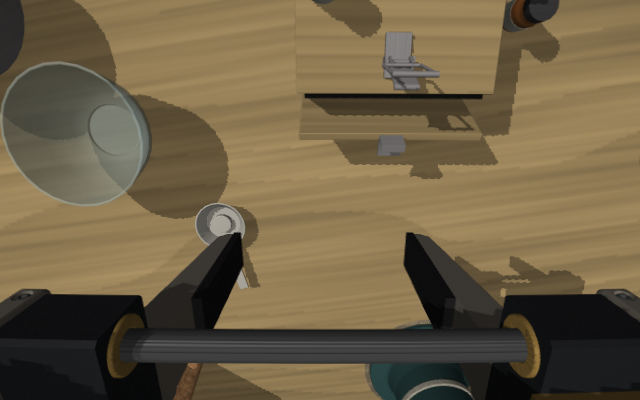

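View pics/w1c.png

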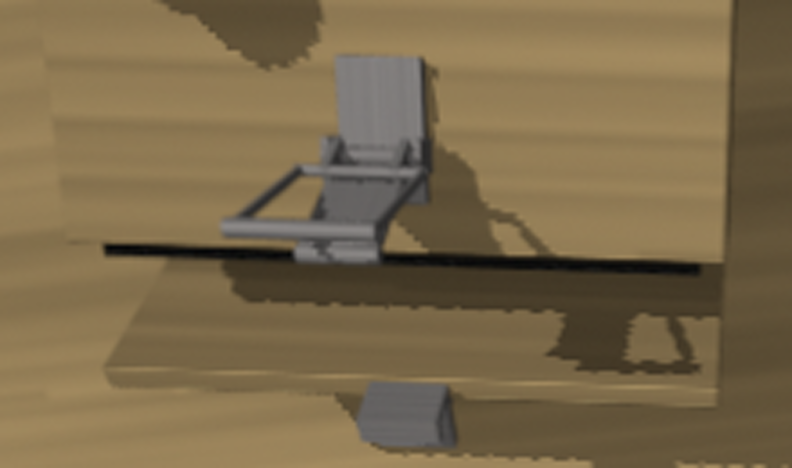

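Run:
```python
import cv2
b=cv2.imread('pics/w2.png')[20:170,290:510]; cv2.imwrite('pics/w2c.png',cv2.resize(b,None,fx=3.6,fy=3.6,interpolation=cv2.INTER_CUBIC))
```

```text
(no output)
```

View pics/w2c.png

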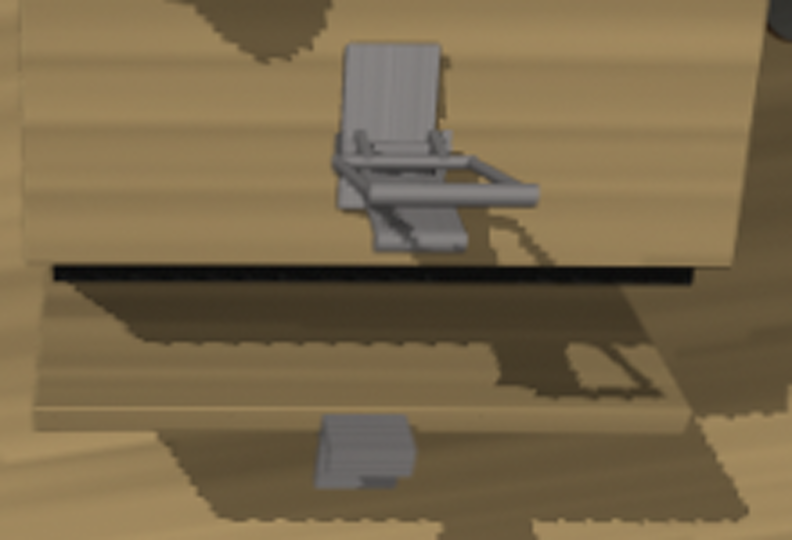

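```bash
cat > m.py <<'E'
from h import *
c1=np.load('w1.npy',allow_pickle=True).item();c2=np.load('w2.npy',allow_pickle=True).item()
f1=lambda p:((p[0]+.5)/3.6-.5+120,(p[1]+.5)/3.6-.5+70)
f2=lambda p:((p[0]+.5)/3.6-.5+290,(p[1]+.5)/3.6-.5+20)
obs={'deckL':((67,242),(20,262)),'deckR':((722,262),(732,266)),
'barL':((222,228),(372,193)),'barR':((376,234),(537,196)),
'tipL':((297,255),(375,242)),'tipR':((380,252),(466,240)),
'QL':((302,170),(335,160)),'QR':((427,173),(468,161)),
'plateL':((336,57),(347,44)),'plateR':((421,57),(440,45)),
'flapiL':((105,370),(35,410)),'flapiR':((718,382),(690,411)),
'flapoL':((115,387),(35,431)),'flapoR':((717,405),(686,433)),
'sealL':((104,248),(53,272)),'sealR':((700,269),(692,276))}
W={k:tri([(c1,f1(a)),(c2,f2(b))]) for k,(a,b) in obs.items()}
E
python3 - <<'E'
from m import *
dl,dr=W['deckL'],W['deckR']; print(np.linalg.norm(dl-dr))
v=(dl-dr)[:2]; yaw=np.arctan2(v[1],v[0])-np.pi/2; m=(dl+dr)/2
c,s=np.cos(yaw),np.sin(yaw)
p=[m[0]+.075*c,m[1]+.075*s,yaw,0]; print(p,np.degrees(yaw))
for k in W: print(k,W[k],w2cad(p,W[k]))
E
```

```text
0.24169599338407063
[np.float64(0.6155129347276823), np.float64(0.02807235298838969), np.float64(-0.14049541715207337), 0] -8.04979444374372
deckL [0.5582 0.1582 0.1049] [-75.     120.8263 104.9222]
deckR [ 0.5243 -0.0811  0.1095] [ -75.     -120.8263  109.4976]
barL [0.562  0.0572 0.1998] [-57.0824  21.391  199.7811]
barR [0.5553 0.0139 0.1982] [-57.615  -22.4231 198.2489]
tipL [0.5491 0.0505 0.1658] [-68.9323  12.8672 165.8049]
tipR [0.5465 0.0241 0.1654] [-67.7675 -13.6024 165.4029]
QL [0.5742 0.0545 0.1355] [-44.5872  20.4029 135.4681]
QR [0.5684 0.0133 0.134 ] [-44.5371 -21.2656 133.999 ]
plateL [0.6097 0.0434 0.1121] [ -7.9048  14.3278 112.0814]
plateR [0.6058 0.014  0.1123] [ -7.5952 -15.3238 112.2517]
flapiL [0.5074 0.1621 0.0953] [-125.7854  117.5605   95.3198]
flapiR [ 0.475  -0.074   0.0928] [-124.7961 -120.7089   92.7849]
flapoL [0.4991 0.1639 0.0883] [-134.3065  118.2112   88.3013]
flapoR [ 0.4666 -0.0725  0.093 ] [-133.3524 -120.4424   92.9967]
sealL [0.5537 0.148  0.0994] [-77.9817 110.047   99.3721]
sealR [ 0.5216 -0.0723  0.0991] [ -78.8923 -112.5074   99.0525]
```

```bash
cat >> h.py <<'E'
CP=[.6155,.0281,-.1405,0]
def where():
    s=state(); print('t',round(s['time'],2),'cad',w2cad(CP,s['tool_pos']),'F',s['contact_force'],'yaw',np.degrees(np.arctan2(s['tcp_rot'][1,0],s['tcp_rot'][0,0])))
E
python3 - <<'E'
from h import *
where(); plan(cad2w(CP,[-168,130,82]),-8.05,10)
E
```

```text
t 2.17 cad [-159.5783   86.2545  335.1778] F [ 0.437  -0.6801 -0.4105] yaw -8.145824447459665
-0.8 -6.8 39.4 -0.1; -0.8 -6.8 39.4 0.0; -0.8 -6.8 39.4 -0.0; -0.8 -6.8 39.4 0.0; -0.8 -6.8 39.4 -0.0; -0.8 -6.8 39.4 -0.0; -0.4 -2.9 16.8 -0.0; 
end [0.4674 0.1803 0.082 ] -8.050000000000002
```

>>> carry_out(commands="-1 -15 38 0 0; -1 -15 38 0 0; -1 -10 38 0 0; -1 -4 38 0 0; -1 0 38 0 0; 0 0 38 0 0; 0 0 15 0 0; 0 0 0 0 0")

```text
time: 2.83
tool_pos: [0.4783, 0.162, 0.0842]
tcp_rot: [[0.985, -0.17, -0.002], [-0.17, -0.985, -0.005], [-0.001, 0.006, -1.0]]
contact_force: [0.5, 0.1, 0.1]
opening: 1.003
```

Run:
```python
from h import *
where(); print(state()['tcp_rot'])
```

```text
t 2.83 cad [-154.6407  113.367    84.1559] F [0.546  0.1446 0.0998] yaw -9.802497978741387
[[ 0.9854 -0.1702 -0.0021]
 [-0.1703 -0.9854 -0.0054]
 [-0.0011  0.0057 -1.    ]]
```

>>> carry_out(commands="0 -10 0 -1.7 0; 0 -7 0 0 0; 0 0 0 0 0")

```text
time: 3.08
tool_pos: [0.4832, 0.1757, 0.0848]
tcp_rot: [[0.989, -0.145, -0.002], [-0.145, -0.989, -0.007], [-0.001, 0.008, -1.0]]
contact_force: [0.1, 1.0, -0.2]
opening: 0.994
```

Run:
```python
from h import *
where()
```

```text
t 3.08 cad [-151.6788  127.6095   84.7951] F [ 0.1075  0.9746 -0.1999] yaw -8.35408113730433
```

>>> carry_out(commands="8 0 0 -0.3 0; 8 0 -1 0 0; 8 0 -1 0 0; 6 0 -1 0 0")

```text
time: 3.42
tool_pos: [0.5186, 0.1725, 0.093]
tcp_rot: [[0.99, -0.138, 0.007], [-0.138, -0.99, -0.006], [0.007, 0.005, -1.0]]
contact_force: [0.5, -0.2, 0.3]
opening: 1.001
```

Run:
```python
from h import *
where()
```

```text
t 3.42 cad [-116.155   129.4184   92.9836] F [ 0.4879 -0.1531  0.2772] yaw -7.944449862406746
```

>>> carry_out(commands="4 0 0 0 0; 4 0 0 0 0; 3 0 0 0 0; 2 0 0 0 0")

```text
time: 3.75
tool_pos: [0.5357, 0.1698, 0.0945]
tcp_rot: [[0.99, -0.141, 0.01], [-0.141, -0.99, -0.005], [0.011, 0.003, -1.0]]
contact_force: [-0.5, 0.0, 0.7]
opening: 0.998
```

Run:
```python
from h import *
where()
```

```text
t 3.75 cad [-98.8615 129.1467  94.4883] F [-0.5442  0.0205  0.6743] yaw -8.088687083752603
```

>>> carry_out(commands="2 0 0 0 0; 1.5 0 0 0 0; 1 0 0 0 0")

```text
time: 4.0
tool_pos: [0.5402, 0.1689, 0.0941]
tcp_rot: [[0.99, -0.141, 0.009], [-0.141, -0.99, -0.005], [0.009, 0.004, -1.0]]
contact_force: [0.8, 0.3, -1.0]
opening: 1.003
```

Run:
```python
from h import *
where()
c=calibration('side');im=snapshot('side'); cv2.imwrite('pics/side1.png',cv2.resize(im[150:290,220:380,::-1],None,fx=5,fy=4.2,interpolation=cv2.INTER_CUBIC))
```

```text
t 4.0 cad [-94.2502 128.9029  94.0967] F [ 0.7651  0.3189 -1.0248] yaw -8.087469828657058
```

View pics/side1.png

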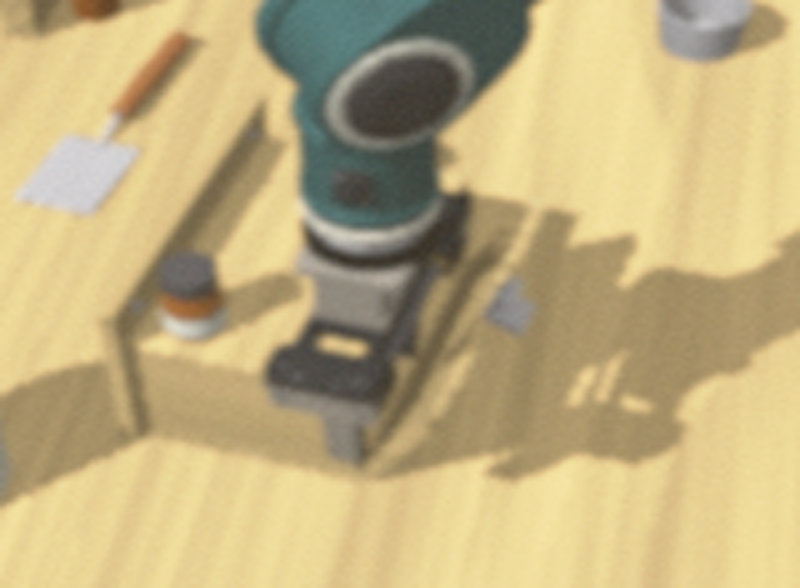

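>>> carry_out(commands="0 0 -20 0 0; 0 0 -38 0 0; -30 0 -38 0 0; -30 0 -38 0 0; -30 0 -38 0 0; 0 0 -20 0 0; 0 0 0 0 0")

```text
time: 4.63
tool_pos: [0.4565, 0.1816, 0.275]
tcp_rot: [[0.99, -0.14, 0.001], [-0.14, -0.99, -0.007], [0.002, 0.007, -1.0]]
contact_force: [1.0, -0.2, 1.4]
opening: 1.001
```

Run:
```python
from h import *
where()
c=calibration('wrist'); im=snapshot('wrist'); cv2.imwrite('pics/w3.png',im[:,:,::-1]); np.save('w3.npy',c,allow_pickle=True)
```

```text
t 4.63 cad [-178.9782  129.7133  274.9878] F [ 0.9547 -0.2429  1.4332] yaw -8.021380338384935
```

View pics/w3.png

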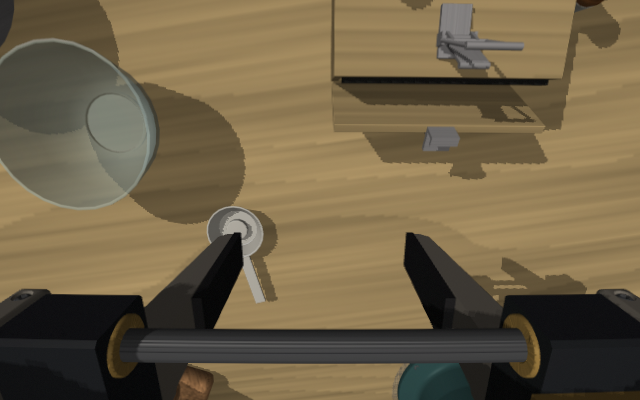

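```bash
cat >> h.py <<'E'
def flappts(th):
    c,s=np.cos(th),np.sin(th)
    out=[]
    for y in (119,-119):
        for dx,dz in ((5,100),(-5,100),(-5,0)):
            out.append([-82+dx*c-dz*s,y,8+dz*c+dx*s])
    return np.array(out)
def overlay(im,c,th,P=None,lev=None,bail=None,CPx=None):
    im=cv2.resize(im[:,:,::-1],None,fx=4,fy=4,interpolation=cv2.INTER_CUBIC).copy()
    cp=CPx or CP
    def line(A,B,col):
        a=proj(c,cad2w(cp,[A,B]))*4+2
        cv2.line(im,tuple(int(v) for v in a[0]),tuple(int(v) for v in a[1]),col,1)
    f=flappts(th)
    for i in (0,1): line(f[i],f[i+3],(0,0,255))
    for k in (0,3): line(f[k],f[k+1],(0,0,255)); line(f[k+1],f[k+2],(0,0,255))
    line([-75,-120,110],[-75,120,110],(255,0,0));line([-75,-120,110],[75,-120,110],(255,0,0));line([-75,120,110],[75,120,110],(255,0,0));line([75,120,110],[75,-120,110],(255,0,0))
    if P is not None:
        P=np.array(P,float); T=P+50*np.array([np.cos(lev),0,np.sin(lev)]); Q=P+14*np.array([np.cos(lev-.2),0,np.sin(lev-.2)]); e=bail; B=Q+60*np.array([-np.cos(e),0,np.sin(e)])
        line(P,T,(0,255,0))
        for y in (-19,19): line(Q+[0,y,0],B+[0,y,0],(0,255,255))
        line(B+[0,22,0],B-[0,22,0],(0,255,255))
        line(T+[0,13,0],T-[0,13,0],(0,255,0))
    return im
E
python3 - <<'E'
from h import *
c=np.load('w3.npy',allow_pickle=True).item()
im=cv2.imread('pics/w3.png')[:,:,::-1]
o=overlay(im,c,.49,(-40,0,125),2.08,1.36)
cv2.imwrite('pics/o3.png',o[0:600,1300:2100] if False else cv2.resize(o[0:700,1280:2360],(800,518)))
E
```

```text
(no output)
```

View pics/o3.png

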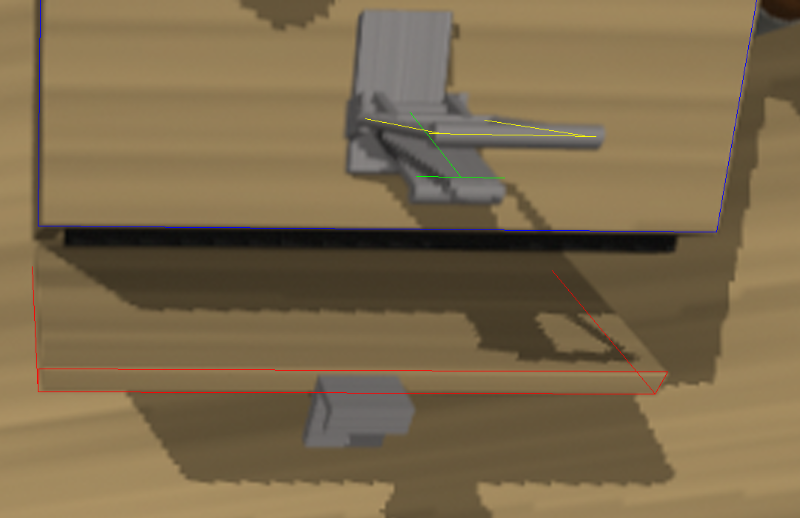

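Run:
```python
from h import *
plan(cad2w(CP,[-160,130,68]),-8.05,10)
```

```text
3.9 -0.4 39.8 0.1; 3.9 -0.4 39.8 0.0; 3.9 -0.4 39.8 0.0; 3.9 -0.4 39.8 0.0; 3.9 -0.4 39.8 0.0; 0.6 -0.1 6.2 0.0; 
end [0.4753 0.1792 0.068 ] -8.049999999999999
```

>>> carry_out(commands="2 0 40 0 0; 2 0 40 0 0; 2 0 40 0 0; 2 0 40 0 0; 1 0 35 0 0; 0 0 8 0 0; 0 0 0 0 0")

```text
time: 5.27
tool_pos: [0.4637, 0.1776, 0.0583]
tcp_rot: [[0.99, -0.139, -0.003], [-0.139, -0.99, -0.008], [-0.002, 0.008, -1.0]]
contact_force: [-0.1, 0.6, -0.0]
opening: 0.997
```

Run:
```python
from h import *
where()
```

```text
t 5.27 cad [-171.203   126.7341   58.2743] F [-0.0555  0.6429 -0.0022] yaw -8.005642068029598
```

>>> carry_out(commands="10 0 -4 0 0; 10 0 -4 0 0; 10 -1 -2 0 0; 8 -1 0 0 0; 4 0 0 0 0")

```text
time: 5.68
tool_pos: [0.5107, 0.174, 0.0746]
tcp_rot: [[0.99, -0.14, -0.0], [-0.14, -0.99, -0.008], [0.001, 0.008, -1.0]]
contact_force: [-1.7, -1.0, 0.9]
opening: 1.002
```

Run:
```python
from h import *
where()
c=calibration('side');im=snapshot('side'); cv2.imwrite('pics/side2.png',cv2.resize(im[150:290,220:380,::-1],None,fx=5,fy=4.2,interpolation=cv2.INTER_CUBIC))
c=calibration('wrist'); im=snapshot('wrist'); cv2.imwrite('pics/w4.png',im[:,:,::-1]);
```

```text
t 5.68 cad [-124.1653  129.7714   74.5606] F [-1.693  -1.0428  0.8841] yaw -8.022374508930875
```

View pics/side2.png

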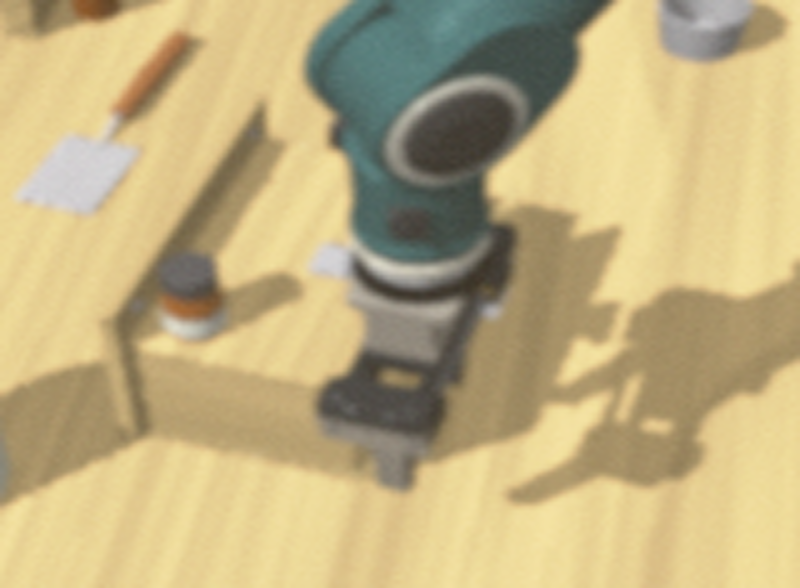

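View pics/w4.png

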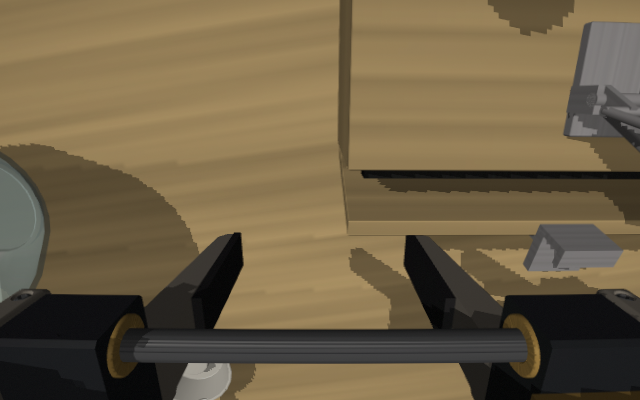

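>>> carry_out(commands="5 0 0 0 0; 5 0 0 0 0; 4 0 0 0 0; 2 0 0 0 0")

```text
time: 6.12
tool_pos: [0.5276, 0.1722, 0.0758]
tcp_rot: [[0.99, -0.139, 0.002], [-0.139, -0.99, -0.007], [0.003, 0.006, -1.0]]
contact_force: [-0.4, 0.2, 0.8]
opening: 1.004
```

Run:
```python
from h import *
where()
```

```text
t 6.12 cad [-107.1913  130.3563   75.8441] F [-0.445   0.1567  0.765 ] yaw -7.967360457257137
```

>>> carry_out(commands="4 0 0 0 0; 3 0 0 0 0; 2 0 0 0 0; 1 0 0 0 0")

```text
time: 6.45
tool_pos: [0.5333, 0.1715, 0.0754]
tcp_rot: [[0.99, -0.139, -0.009], [-0.14, -0.99, -0.008], [-0.007, 0.009, -1.0]]
contact_force: [-5.8, 0.5, 4.7]
opening: 0.999
```

Run:
```python
from h import *
where()
c=calibration('wrist'); im=snapshot('wrist'); cv2.imwrite('pics/w5.png',im[:,:,::-1]);
for th in (0.05,): pass
o=overlay(im,c,.05,(-40,0,125),2.08,1.36)
cv2.imwrite('pics/o5.png',cv2.resize(o[300:1200,1200:2560],(800,530)))
```

```text
t 6.45 cad [-101.4629  130.4824   75.3839] F [-5.8247  0.4974  4.7074] yaw -8.020885850621426
```

View pics/o5.png

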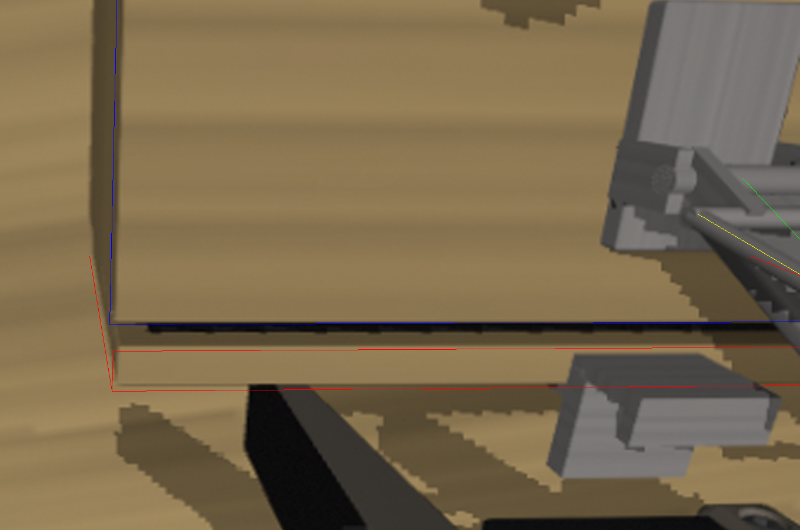

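>>> carry_out(commands="1 0 0 0 0; 0.5 0 0 0 0; 0 0 0 0 0")

```text
time: 6.75
tool_pos: [0.5327, 0.1716, 0.075]
tcp_rot: [[0.99, -0.139, -0.013], [-0.139, -0.99, -0.009], [-0.012, 0.011, -1.0]]
contact_force: [-2.4, 0.3, 2.7]
opening: 0.999
```

>>> carry_out(commands="-15 0 0 0 0; -25 0 -10 0 0; -20 0 -40 0 0; 0 0 -40 0 0; 0 0 -40 0 0; 0 0 -30 0 1; 0 0 0 0 1")

```text
time: 7.33
tool_pos: [0.4786, 0.1809, 0.2387]
tcp_rot: [[0.991, -0.137, -0.005], [-0.137, -0.991, -0.007], [-0.004, 0.008, -1.0]]
contact_force: [1.3, 0.6, 0.7]
opening: 0.875
```

Run:
```python
from h import *
where()
c=calibration('wrist'); im=snapshot('wrist'); cv2.imwrite('pics/w6.png',im[:,:,::-1]); np.save('w6.npy',c,allow_pickle=True)
o=overlay(im,c,.05,(-40,0,125),2.08,1.36)
cv2.imwrite('pics/o6.png',cv2.resize(o[0:800,1200:2360],(800,552)))
```

```text
t 7.33 cad [-156.9827  132.1063  238.6589] F [1.2889 0.5901 0.6875] yaw -7.8517422226176965
```

View pics/o6.png

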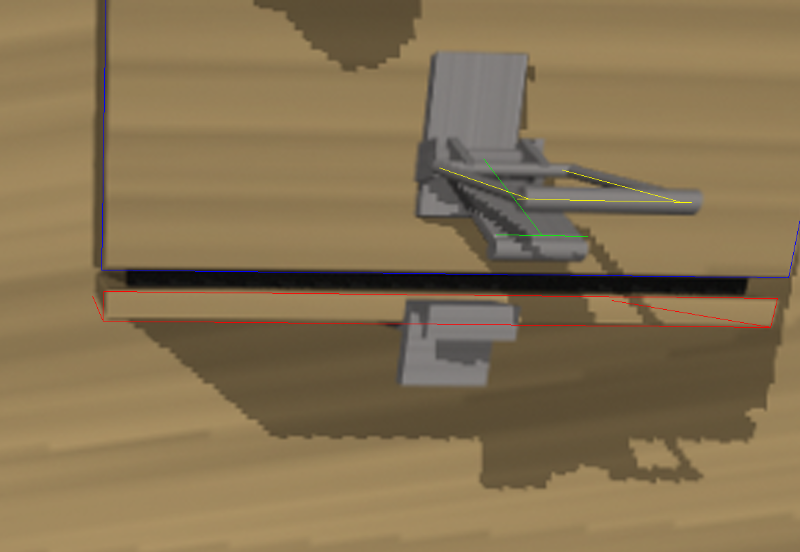

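Run:
```python
from h import *
plan(cad2w(CP,[-15,0,235]),-8.05,10)
```

```text
29.4 27.2 0.4 0.2; 29.4 27.1 0.4 0.0; 29.4 27.1 0.4 0.0; 29.4 27.1 0.4 0.0; 25.1 23.0 0.3 0.0; 
end [0.6006 0.0302 0.235 ] -8.049999999999999
```

>>> carry_out(commands="29 27 0 0.2 1; 29 27 0 0 1; 29 27 0 0 1; 29 27 0 0 1; 25 23 0 0 1; 5 2 0 0 1; 0 0 0 0 1; 0 0 0 0 1")

```text
time: 8.05
tool_pos: [0.6103, 0.0196, 0.227]
tcp_rot: [[0.991, -0.135, -0.007], [-0.135, -0.991, -0.012], [-0.006, 0.013, -1.0]]
contact_force: [-0.3, 0.5, 0.7]
opening: 0.252
```

Run:
```python
from h import *
where();plan(cad2w(CP,[-18,0,180]),-8.05,10)
```

```text
t 8.05 cad [ -3.9439  -9.0991 227.0172] F [-0.2529  0.4653  0.6913] yaw -7.784092974536843
-11.0 -7.8 37.6 0.3; -2.7 -1.9 9.3 0.0; 
end [0.5977 0.0306 0.18  ] -8.049999998881827
```

>>> carry_out(commands="-6 -8 20 0.3 1; -6 -2 18 0 1; 0 0 8 0 1; 0 0 0 0 1")

```text
time: 8.38
tool_pos: [0.5967, 0.0352, 0.1774]
tcp_rot: [[0.991, -0.135, -0.009], [-0.135, -0.991, -0.011], [-0.007, 0.012, -1.0]]
contact_force: [0.1, 0.2, -0.2]
opening: 0.004
```

Run:
```python
from h import *
where(); print(state()['opening'])
c=calibration('wrist'); im=snapshot('wrist'); cv2.imwrite('pics/w7.png',im[:,:,::-1]);
```

```text
t 8.38 cad [-19.6057   4.4462 177.3785] F [ 0.1212  0.2357 -0.1859] yaw -7.762286461808491
0.004095471585553029
```

View pics/w7.png

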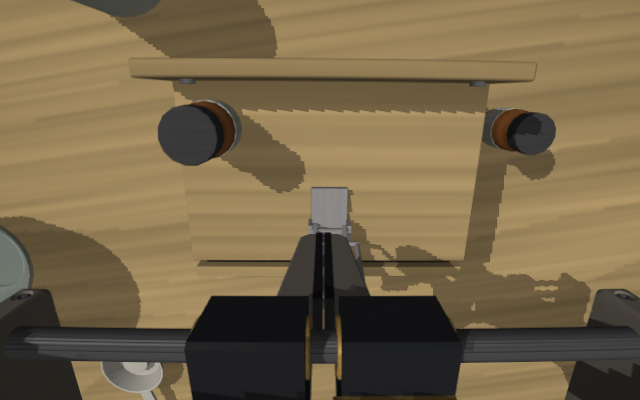

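>>> carry_out(commands="-6 4 -3 0.3 1; -7 0 0 0 1; -7 0 0 0 1; -7 0 0 0 1")

```text
time: 8.77
tool_pos: [0.5699, 0.0364, 0.1843]
tcp_rot: [[0.99, -0.139, -0.003], [-0.139, -0.99, -0.01], [-0.002, 0.01, -1.0]]
contact_force: [0.9, -0.1, -0.4]
opening: 0.005
```

Run:
```python
from h import *
where()
```

```text
t 8.77 cad [-46.3115   1.8092 184.3265] F [ 0.8952 -0.1059 -0.3752] yaw -7.999452174233266
```

>>> carry_out(commands="-7 0 0 0 1; -7 0 1 0 1; -6 0 2 0 1; -4 0 2 0 1")

```text
time: 9.1
tool_pos: [0.5435, 0.04, 0.1814]
tcp_rot: [[0.99, -0.139, 0.001], [-0.139, -0.99, -0.011], [0.002, 0.01, -1.0]]
contact_force: [-0.7, -0.6, 0.9]
opening: 0.002
```

Run:
```python
from h import *
where()
im=snapshot('side'); cv2.imwrite('pics/side3.png',cv2.resize(im[150:290,220:380,::-1],None,fx=5,fy=4.2,interpolation=cv2.INTER_CUBIC))
```

```text
t 9.1 cad [-72.9419   1.7071 181.4292] F [-0.7095 -0.6497  0.9359] yaw -8.003131768119491
```

View pics/side3.png

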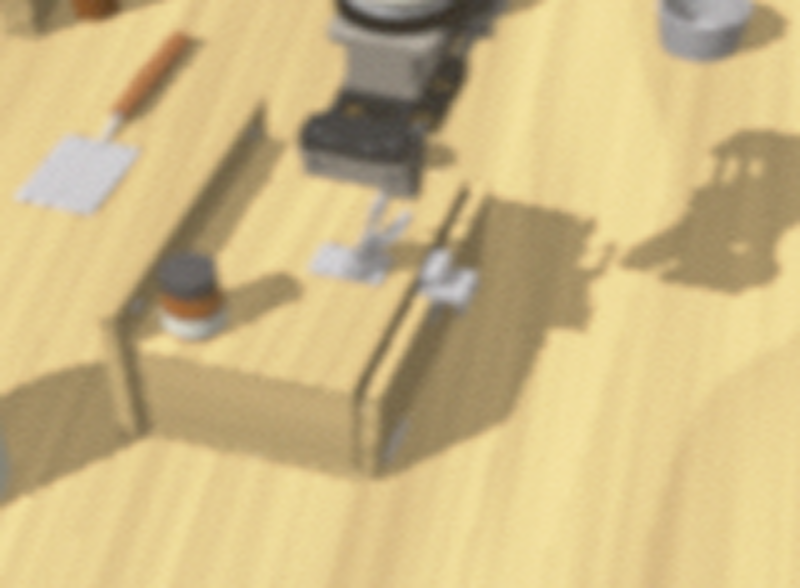

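Run:
```python
from h import *
where()
c=calibration('side');print(proj(c,[state()['tool_pos'],cad2w(CP,[-57,0,198]),cad2w(CP,[-68,0,168])]))
im=snapshot('side'); cv2.imwrite('pics/side4.png',cv2.resize(im[130:250,270:330+30,::-1],None,fx=6,fy=5,interpolation=cv2.INTER_CUBIC))
im=snapshot('wrist'); cv2.imwrite('pics/w8.png',im[:,:,::-1]);
im=snapshot('scene'); cv2.imwrite('pics/sc8.png',cv2.resize(im[150:260,270:400,::-1],None,fx=6,fy=5,interpolation=cv2.INTER_CUBIC))
```

```text
t 9.15 cad [-73.8536   1.6853 180.9731] F [-0.5073  0.229   0.0122] yaw -7.982622750966599
[[300.0024 200.9038]
 [294.9641 195.5031]
 [298.4481 203.043 ]]
```

View pics/side4.png

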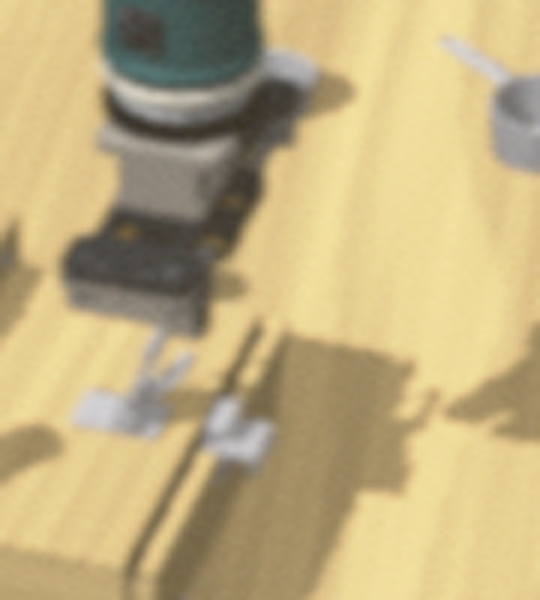

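View pics/w8.png

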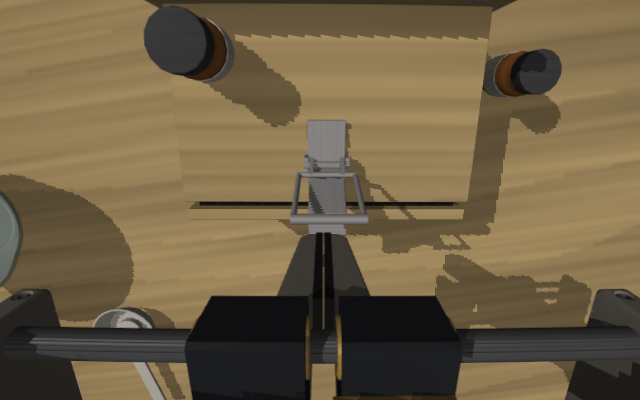

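View pics/sc8.png

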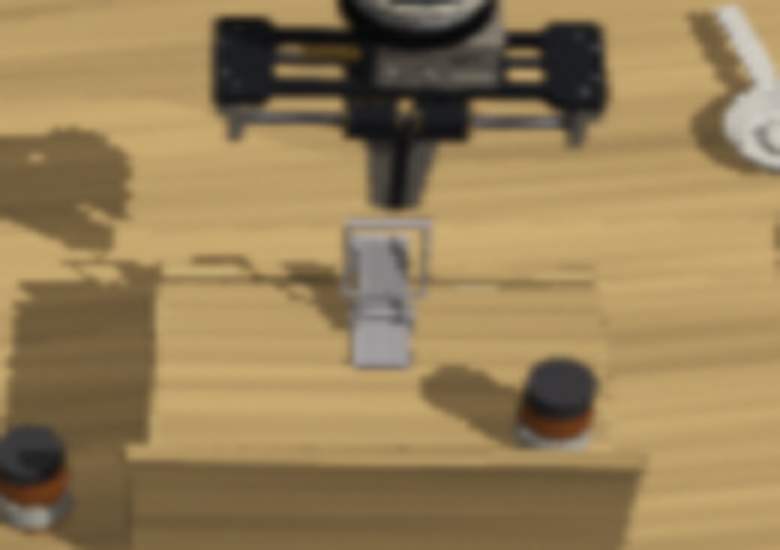

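Run:
```python
from h import *
s=state(); R=np.array(s['tcp_rot']);p=np.array(s['tool_pos'])
for n in ('wrist','side','scene'):
    c=calibration(n)
    for d in (0,10,19,30): print(n,d,proj(c,[p-R[:,2]*d/1000+R[:,0]*k for k in (-.01,0,.01)]).ravel())
im=snapshot('wrist'); cv2.imwrite('pics/w9.png',cv2.resize(im[100:300,220:430,::-1],None,fx=3.5,fy=3,interpolation=cv2.INTER_CUBIC))
```

```text
wrist 0 [324.6956 247.2155 324.7298 232.8903 324.7649 218.1525]
wrist 10 [324.7796 254.2943 324.8168 239.3961 324.8548 224.0459]
wrist 19 [324.8621 261.2545 324.9023 245.8026 324.9436 229.858 ]
wrist 30 [324.9733 270.6359 325.0178 254.4525 325.0635 237.7193]
side 0 [302.464  201.3929 299.42   200.6981 296.3853 200.0055]
side 10 [302.4405 199.1483 299.3799 198.453  296.3287 197.76  ]
side 19 [302.4193 197.107  299.3436 196.4114 296.2774 195.718 ]
side 30 [302.3932 194.5844 299.2989 193.8885 296.2142 193.1948]
scene 0 [335.0457 191.5392 335.0956 194.0653 335.1459 196.6113]
scene 10 [335.2236 189.5808 335.2744 192.1127 335.3256 194.6646]
scene 19 [335.3853 187.8003 335.437  190.3375 335.4891 192.8946]
scene 30 [335.585  185.6009 335.6378 188.1443 335.691  190.708 ]
```

View pics/w9.png

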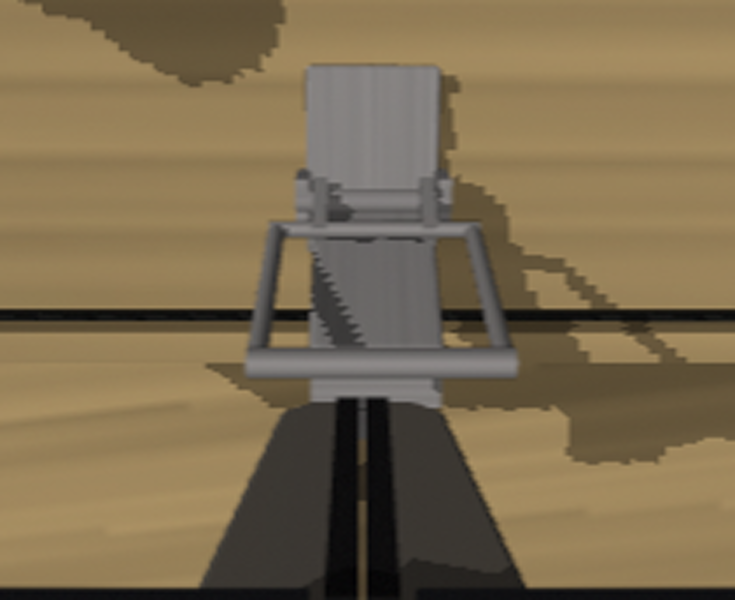

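Run:
```python
from h import *
c=calibration('wrist'); im=snapshot('wrist')
o=overlay(im,c,.045,(-40,0,126),2.1,1.356)
o=o[400:1000,900:1700]
cv2.imwrite('pics/o9.png',o)
```

```text
(no output)
```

View pics/o9.png

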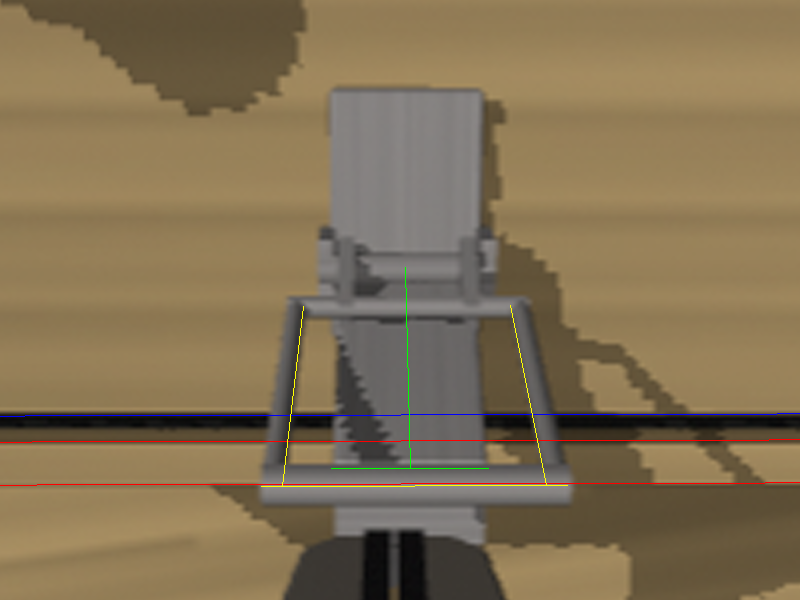

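>>> carry_out(commands="0 0 -25 0 1; 20 0 -5 0 1; 20 0 0 0 1; 15 0 5 0 1; 3 0 20 0 1; 0 0 12 0 1; 0 0 0 0 1")

```text
time: 9.98
tool_pos: [0.6073, 0.0309, 0.1745]
tcp_rot: [[0.99, -0.141, 0.003], [-0.141, -0.99, -0.01], [0.004, 0.009, -1.0]]
contact_force: [-0.8, 0.2, -0.3]
opening: 0.004
```

Run:
```python
from h import *
where()
im=snapshot('side'); cv2.imwrite('pics/side5.png',cv2.resize(im[130:250,270:390,::-1],None,fx=6,fy=5,interpolation=cv2.INTER_CUBIC))
```

```text
t 9.98 cad [ -8.5517   1.6687 174.5231] F [-0.7809  0.2362 -0.3306] yaw -8.100506440522784
```

View pics/side5.png

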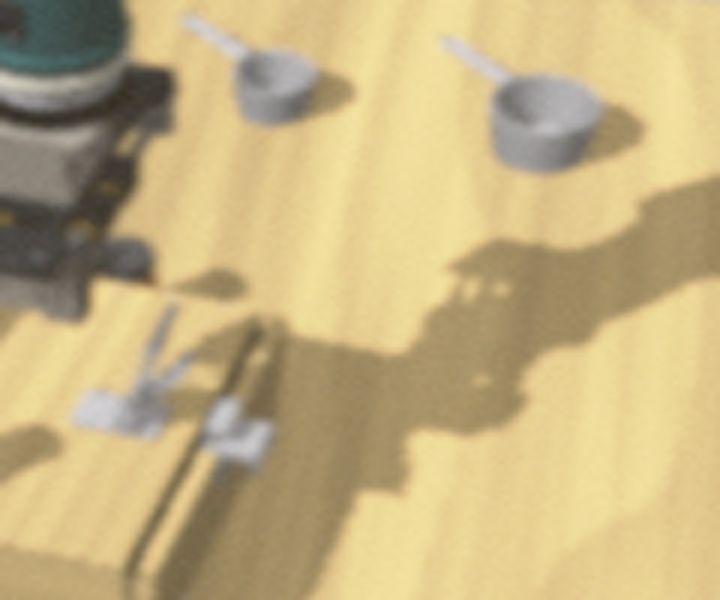

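>>> carry_out(commands="-5 1 8 0 1; -6 0 5 0 1; -7 0 1 0 1; -7 0 0 0 1; 0 0 0 0 1")

```text
time: 10.45
tool_pos: [0.5789, 0.0343, 0.1612]
tcp_rot: [[0.99, -0.14, 0.004], [-0.14, -0.99, -0.01], [0.005, 0.009, -1.0]]
contact_force: [-0.2, -0.5, 0.7]
opening: 0.004
```

Run:
```python
from h import *
where()
c=calibration('wrist');im=snapshot('wrist'); cv2.imwrite('pics/w10.png',overlay(im,c,.045,(-40,0,126),2.1,1.356)[400:1000,900:1700])
```

```text
t 10.45 cad [-37.1578   1.0502 161.2389] F [-0.1502 -0.4852  0.7307] yaw -8.031199393001806
```

View pics/w10.png

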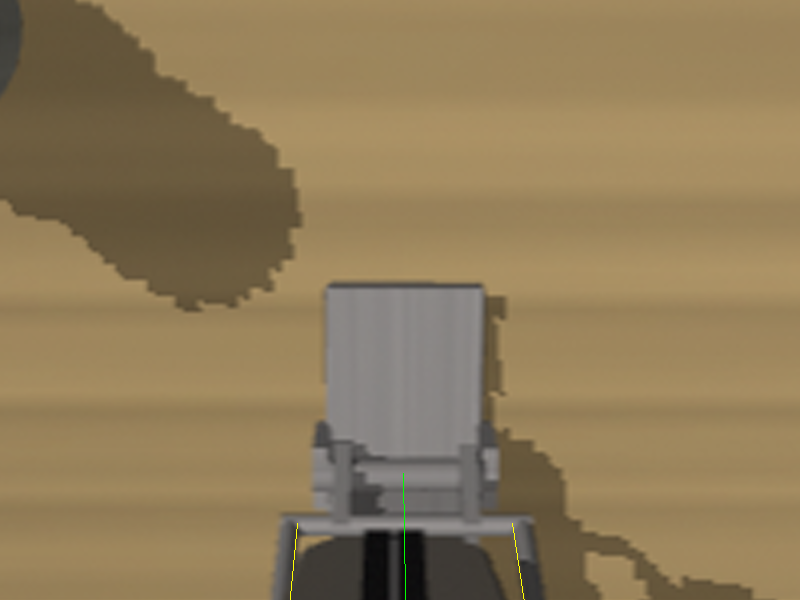

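Now push toward -x.

>>> carry_out(commands="-5 0 0 0 1; -6 0 0 0 1; -6 0 0 0 1; -6 0 0 0 1")

```text
time: 10.83
tool_pos: [0.5567, 0.0376, 0.1628]
tcp_rot: [[0.99, -0.141, 0.008], [-0.14, -0.99, -0.01], [0.009, 0.009, -1.0]]
contact_force: [0.5, -0.8, -0.2]
opening: 0.009
```

Run:
```python
from h import *
where()
c=calibration('wrist');im=snapshot('wrist'); cv2.imwrite('pics/w11.png',overlay(im,c,.045,(-40,0,126),2.1,1.356)[400:1000,900:1700])
```

```text
t 10.83 cad [-59.5989   1.1736 162.8461] F [ 0.5264 -0.8182 -0.1594] yaw -8.075648808117283
```

View pics/w11.png

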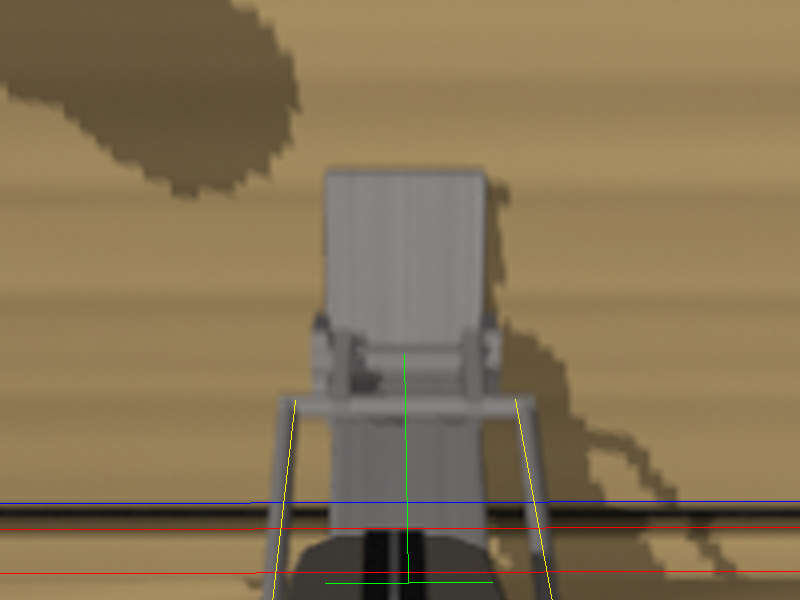

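>>> carry_out(commands="-6 0 0 0 1; -6 0 1 0 1; -5 0 1 0 1; -3 0 0 0 1")

```text
time: 11.22
tool_pos: [0.5336, 0.0409, 0.1607]
tcp_rot: [[0.99, -0.14, 0.008], [-0.14, -0.99, -0.01], [0.009, 0.009, -1.0]]
contact_force: [-0.4, 0.5, 0.2]
opening: 0.005
```

Run:
```python
from h import *
where()
c=calibration('wrist');im=snapshot('wrist'); cv2.imwrite('pics/w12.png',overlay(im,c,.045,(-40,0,126),2.1,-.38)[400:1000,900:1700])
im=snapshot('side'); cv2.imwrite('pics/side6.png',cv2.resize(im[130:250,270:390,::-1],None,fx=6,fy=5,interpolation=cv2.INTER_CUBIC))
```

```text
t 11.22 cad [-82.884    1.2044 160.6917] F [-0.3968  0.4926  0.2344] yaw -8.039342915685285
```

View pics/w12.png

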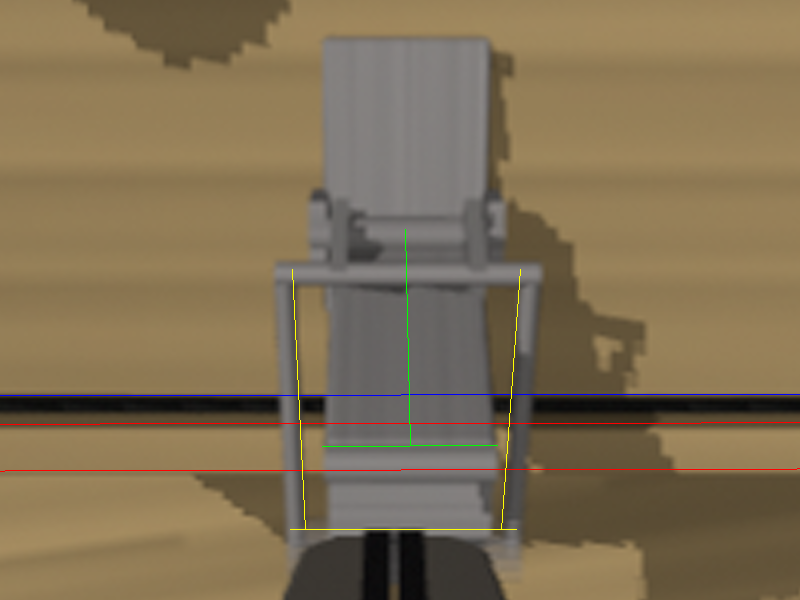

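View pics/side6.png

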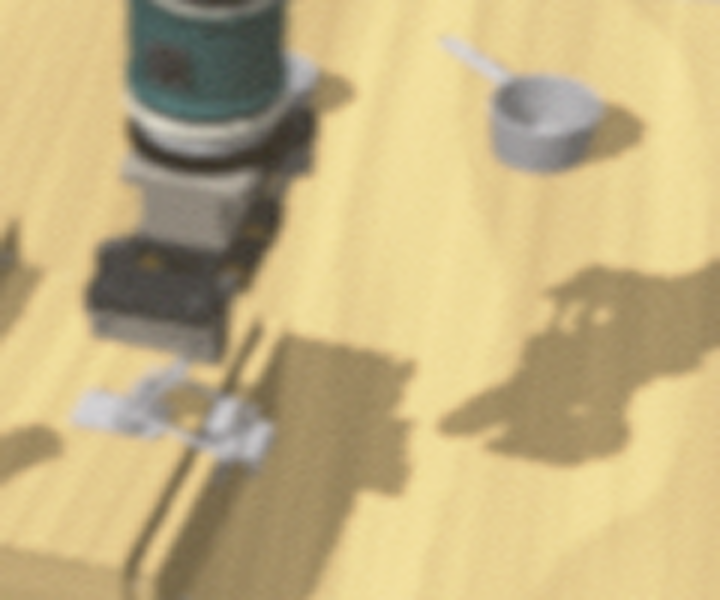

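>>> carry_out(commands="-15 0 0 0 1; -20 0 0 0 1; -15 0 0 0 1; 0 0 0 0 1")

```text
time: 11.65
tool_pos: [0.4843, 0.0479, 0.1602]
tcp_rot: [[0.99, -0.141, 0.009], [-0.141, -0.99, -0.009], [0.01, 0.008, -1.0]]
contact_force: [0.6, -0.3, -0.2]
opening: 0.007
```

Run:
```python
from h import *
where()
c=calibration('wrist');im=snapshot('wrist'); np.save('w13.npy',c,allow_pickle=True);cv2.imwrite('pics/w13raw.png',im[:,:,::-1]); cv2.imwrite('pics/w13.png',cv2.resize(im[90:240,220:420,::-1],None,fx=4,fy=4,interpolation=cv2.INTER_CUBIC))
```

```text
t 11.65 cad [-132.7067    1.2207  160.1542] F [ 0.5678 -0.289  -0.1887] yaw -8.104714398095947
```

View pics/w13.png

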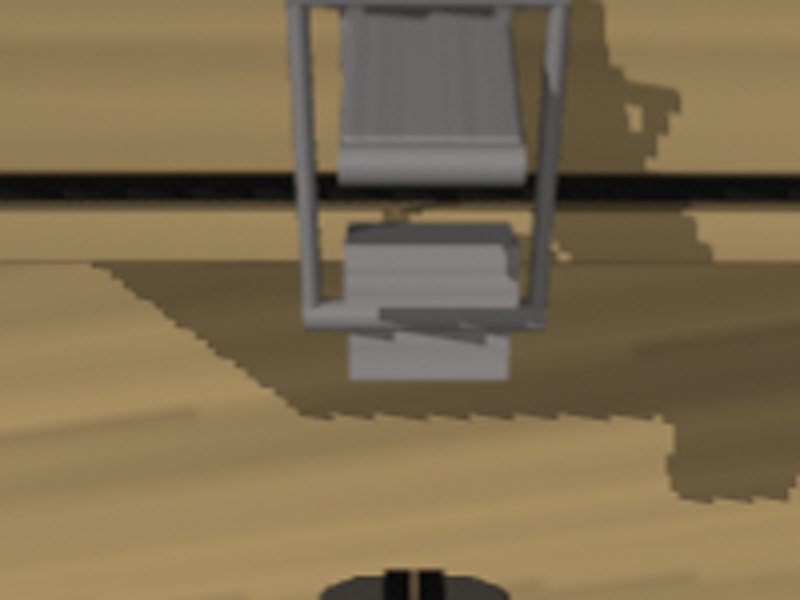

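>>> carry_out(commands="0 0 12 0 1; 8 1 12 0 1; 12 0 5 0 1; 12 0 0 0 1; 0 0 0 0 1")

```text
time: 12.12
tool_pos: [0.5258, 0.0405, 0.1324]
tcp_rot: [[0.989, -0.143, 0.019], [-0.143, -0.99, -0.009], [0.02, 0.006, -1.0]]
contact_force: [-0.5, -0.4, 0.3]
opening: 0.007
```

Run:
```python
from h import *
where()
c=calibration('wrist');im=snapshot('wrist'); cv2.imwrite('pics/w14.png',cv2.resize(im[90:240,220:420,::-1],None,fx=4,fy=4,interpolation=cv2.INTER_CUBIC))
```

```text
t 12.12 cad [-90.5614  -0.2633 132.3974] F [-0.4528 -0.435   0.2707] yaw -8.239149541970809
```

View pics/w14.png

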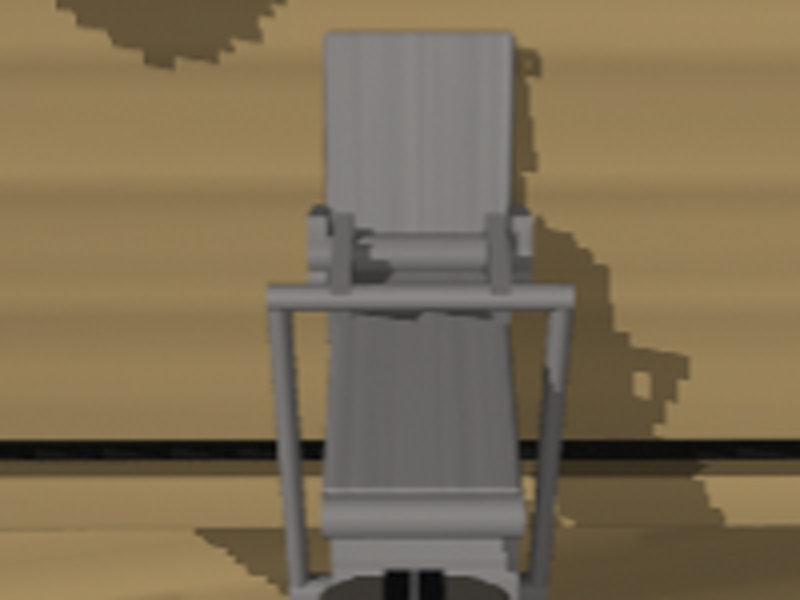

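>>> carry_out(commands="5 0 0 -0.2 1; 5 0 -1 0 1; 5 0 -1 0 1; 4 0 -1 0 1")

```text
time: 12.5
tool_pos: [0.5408, 0.0385, 0.1355]
tcp_rot: [[0.99, -0.139, 0.01], [-0.139, -0.99, -0.01], [0.011, 0.008, -1.0]]
contact_force: [-4.8, 0.4, 4.5]
opening: 0.004
```

Run:
```python
from h import *
where()
c=calibration('wrist');im=snapshot('wrist'); cv2.imwrite('pics/w15.png',cv2.resize(im[90:240,220:420,::-1],None,fx=4,fy=4,interpolation=cv2.INTER_CUBIC))
```

```text
t 12.5 cad [-75.4296  -0.1388 135.4679] F [-4.8396  0.3672  4.5425] yaw -7.972205436580581
```

View pics/w15.png

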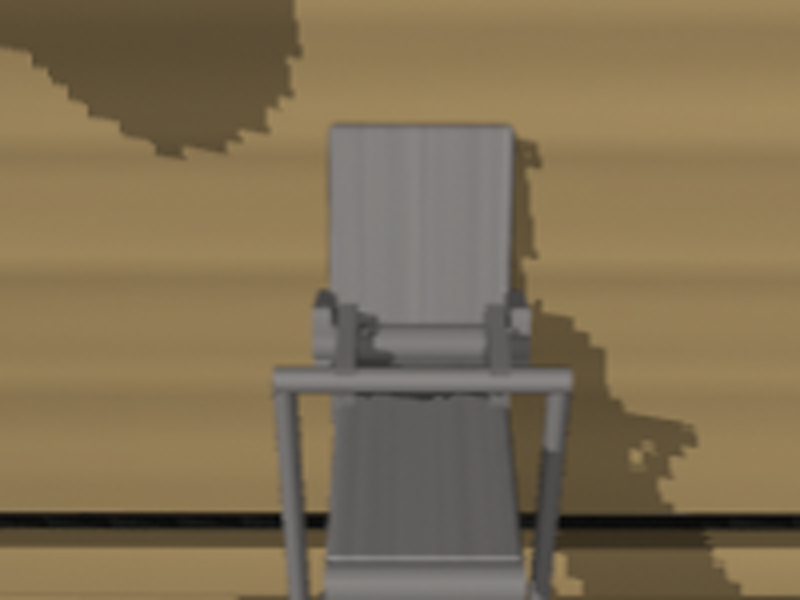

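>>> carry_out(commands="5 0 -1 0 1; 5 0 -1 0 1; 5 0 -1 0 1")

```text
time: 12.8
tool_pos: [0.5545, 0.0368, 0.1396]
tcp_rot: [[0.99, -0.138, 0.007], [-0.138, -0.99, -0.011], [0.008, 0.01, -1.0]]
contact_force: [-2.0, 0.5, 2.2]
opening: 0.002
```

Run:
```python
from h import *
where()
```

```text
t 12.8 cad [-61.5789   0.0311 139.5906] F [-2.0234  0.4709  2.2117] yaw -7.914472569633174
```

>>> carry_out(commands="5 0 -1 0 1; 5 0 -1 0 1; 5 0 0 0 1")

```text
time: 13.05
tool_pos: [0.5698, 0.0344, 0.1412]
tcp_rot: [[0.99, -0.138, 0.005], [-0.138, -0.99, -0.011], [0.006, 0.01, -1.0]]
contact_force: [-3.8, 0.3, -0.6]
opening: 0.0
```

Run:
```python
from h import *
where()
c=calibration('wrist');im=snapshot('wrist'); cv2.imwrite('pics/w16.png',cv2.resize(im[90:240,220:420,::-1],None,fx=4,fy=4,interpolation=cv2.INTER_CUBIC))
im=snapshot('side'); cv2.imwrite('pics/side7.png',cv2.resize(im[130:250,270:390,::-1],None,fx=6,fy=5,interpolation=cv2.INTER_CUBIC))
```

```text
t 13.05 cad [-46.0871  -0.1329 141.2298] F [-3.798   0.3188 -0.6203] yaw -7.9157329359132085
```

View pics/w16.png

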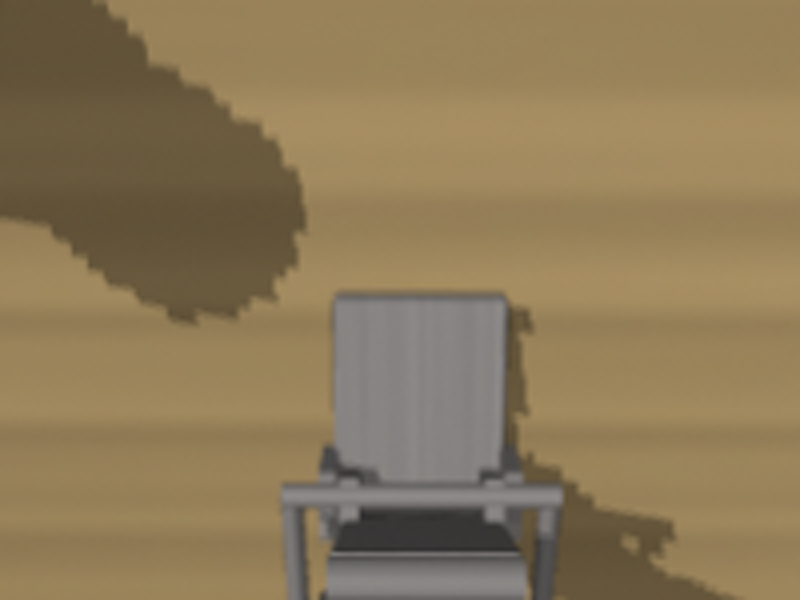

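View pics/side7.png

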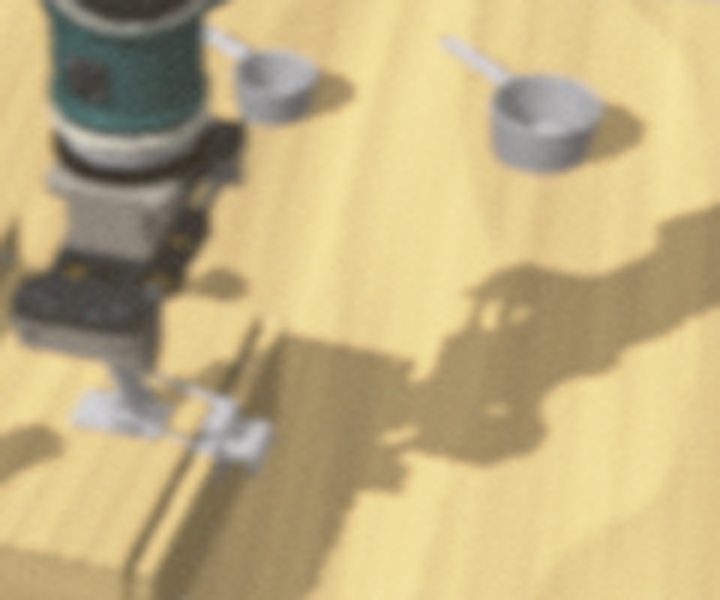

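>>> carry_out(commands="4 0 0 0 1; 4 0 1 0 1; 3 0 1 0 1")

```text
time: 13.4
tool_pos: [0.58, 0.033, 0.1386]
tcp_rot: [[0.99, -0.138, 0.001], [-0.137, -0.99, -0.011], [0.003, 0.01, -1.0]]
contact_force: [-5.2, 0.1, 2.0]
opening: 0.006
```

Run:
```python
from h import *
where()
c=calibration('wrist');im=snapshot('wrist'); cv2.imwrite('pics/w17.png',cv2.resize(im[90:240,220:420,::-1],None,fx=4,fy=4,interpolation=cv2.INTER_CUBIC))
im=snapshot('scene'); cv2.imwrite('pics/sc17.png',cv2.resize(im[150:260,270:400,::-1],None,fx=6,fy=5,interpolation=cv2.INTER_CUBIC))
```

```text
t 13.4 cad [-35.8089  -0.1235 138.5586] F [-5.2023  0.1117  2.0333] yaw -7.902983101056132
```

View pics/w17.png

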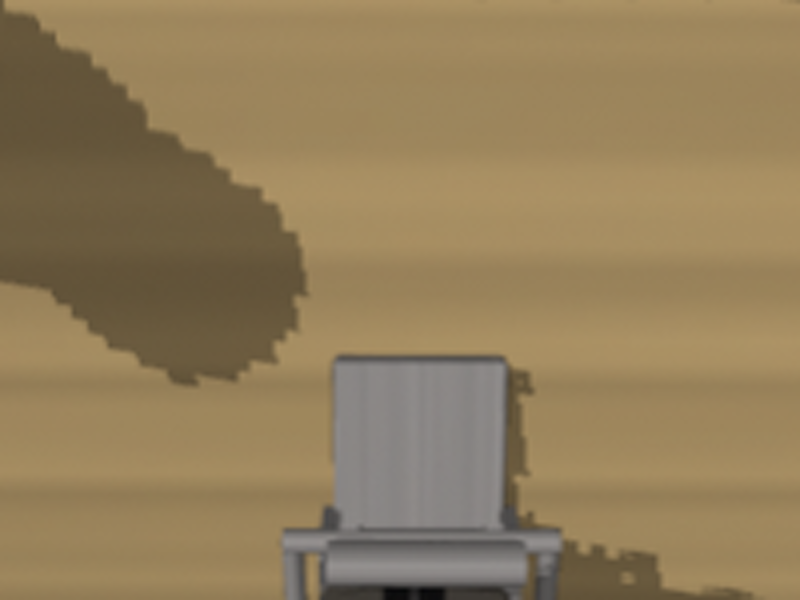

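View pics/sc17.png

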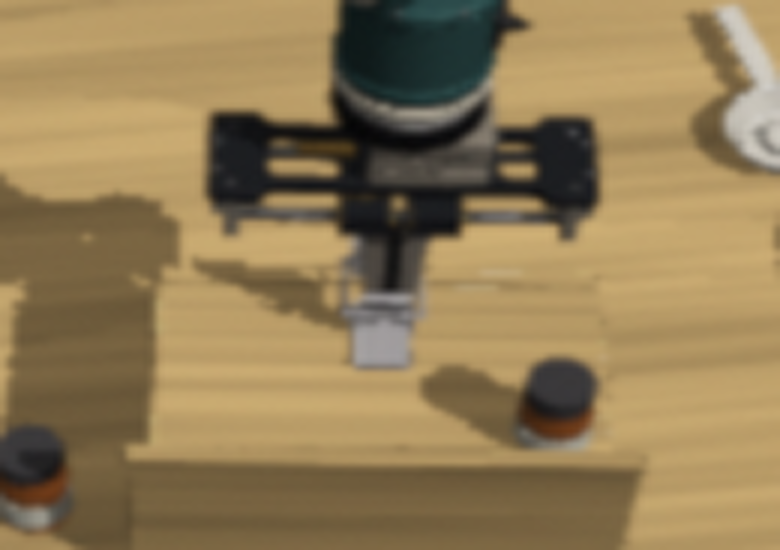

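>>> carry_out(commands="4 0 1 0 1; 4 0 1 0 1; 3 0 2 0 1")

```text
time: 13.75
tool_pos: [0.5889, 0.0317, 0.1337]
tcp_rot: [[0.991, -0.137, -0.003], [-0.137, -0.991, -0.011], [-0.002, 0.011, -1.0]]
contact_force: [-3.6, 0.6, 3.2]
opening: 0.001
```

Run:
```python
from h import *
where()
```

```text
t 13.75 cad [-26.8676  -0.182  133.7493] F [-3.5899  0.6023  3.1873] yaw -7.877293486102897
```

>>> carry_out(commands="3 0 2 0 1; 3 0 3 0 1; 2 0 3 0 1")

```text
time: 14.0
tool_pos: [0.5972, 0.0304, 0.1255]
tcp_rot: [[0.991, -0.137, -0.003], [-0.137, -0.991, -0.011], [-0.002, 0.011, -1.0]]
contact_force: [-3.5, 1.0, 1.3]
opening: 0.002
```

Run:
```python
from h import *
where()
c=calibration('wrist');im=snapshot('wrist'); cv2.imwrite('pics/w18.png',cv2.resize(im[90:240,220:420,::-1],None,fx=4,fy=4,interpolation=cv2.INTER_CUBIC))
```

```text
t 14.0 cad [-18.4542  -0.2483 125.4681] F [-3.4557  1.0436  1.256 ] yaw -7.86592044767222
```

View pics/w18.png

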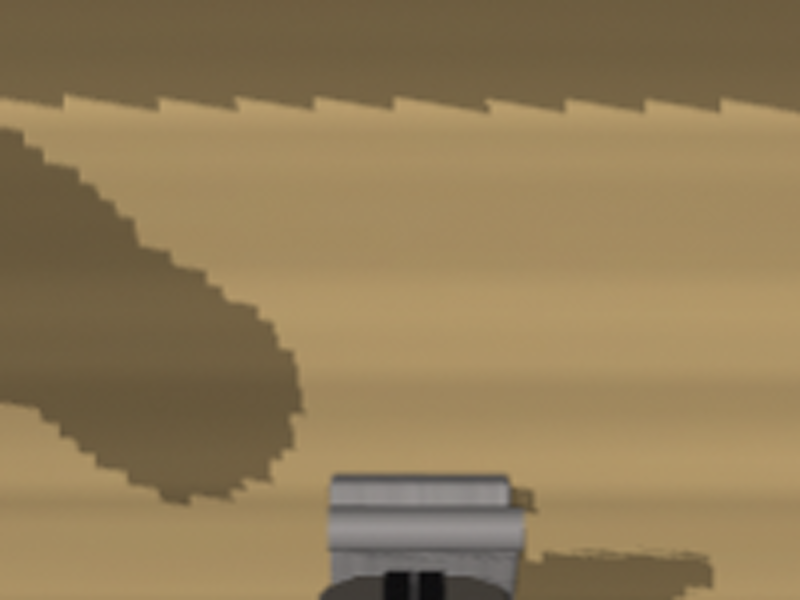

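>>> carry_out(commands="2 0 3 0 1; 2 0 4 0 1; 1 0 3 0 1")

```text
time: 14.3
tool_pos: [0.6055, 0.0293, 0.1153]
tcp_rot: [[0.991, -0.137, 0.003], [-0.137, -0.99, -0.011], [0.004, 0.01, -1.0]]
contact_force: [-0.5, 0.3, 1.1]
opening: 0.005
```

Run:
```python
from h import *
where()
```

```text
t 14.3 cad [-10.0452  -0.1846 115.2645] F [-0.5033  0.3401  1.1093] yaw -7.885265201278738
```

>>> carry_out(commands="-1 0 2 0 1; 0 0 2 0 1")

```text
time: 14.47
tool_pos: [0.6069, 0.0292, 0.1111]
tcp_rot: [[0.99, -0.138, 0.007], [-0.137, -0.99, -0.01], [0.009, 0.009, -1.0]]
contact_force: [-0.4, -0.1, 0.5]
opening: 0.004
```

Run:
```python
from h import *
where()
c=calibration('wrist');im=snapshot('wrist'); cv2.imwrite('pics/w19.png',cv2.resize(im[90:240,220:420,::-1],None,fx=4,fy=4,interpolation=cv2.INTER_CUBIC))
```

```text
t 14.47 cad [ -8.6329  -0.1371 111.1124] F [-0.3576 -0.065   0.5474] yaw -7.9029233247370305
```

View pics/w19.png

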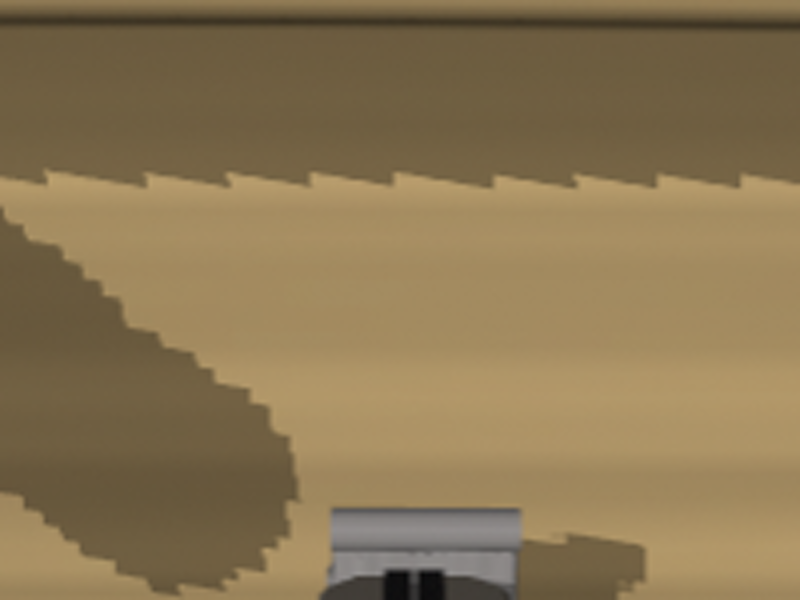

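>>> carry_out(commands="-2 0 1.5 0 1; -1 0 1 0 1")

```text
time: 14.68
tool_pos: [0.6049, 0.0293, 0.1083]
tcp_rot: [[0.99, -0.138, 0.01], [-0.138, -0.99, -0.01], [0.011, 0.009, -1.0]]
contact_force: [0.5, 0.9, -0.3]
opening: 0.005
```

>>> carry_out(commands="-1 0 1.5 0 1; 0 0 1 0 1")

```text
time: 14.85
tool_pos: [0.6047, 0.0293, 0.1072]
tcp_rot: [[0.99, -0.138, 0.012], [-0.138, -0.99, -0.011], [0.013, 0.009, -1.0]]
contact_force: [-4.4, -0.9, 12.1]
opening: -0.0
```

Run:
```python
from h import *
where()
```

```text
t 14.85 cad [-10.8558  -0.2835 107.178 ] F [-4.3935 -0.9153 12.1074] yaw -7.931494304855877
```

>>> carry_out(commands="0.3 0 0.5 0 1")

```text
time: 14.93
tool_pos: [0.6047, 0.0294, 0.1073]
tcp_rot: [[0.99, -0.138, 0.012], [-0.138, -0.99, -0.011], [0.013, 0.009, -1.0]]
contact_force: [-1.7, 0.4, 2.3]
opening: 0.001
```

>>> carry_out(commands="0.2 0 0.6 0 1")

```text
time: 15.02
tool_pos: [0.6047, 0.0293, 0.1073]
tcp_rot: [[0.99, -0.138, 0.012], [-0.138, -0.99, -0.011], [0.013, 0.01, -1.0]]
contact_force: [-2.3, 0.2, 5.2]
opening: 0.008
```

>>> carry_out(commands="0 0 0.6 0 1")

```text
time: 15.1
tool_pos: [0.6047, 0.0293, 0.1073]
tcp_rot: [[0.99, -0.138, 0.012], [-0.138, -0.99, -0.012], [0.013, 0.01, -1.0]]
contact_force: [-1.5, -0.1, 5.6]
opening: 0.006
```

>>> carry_out(commands="0 0 1.1 0 1; 0 0 1.1 0 1")

```text
time: 15.27
tool_pos: [0.6048, 0.0293, 0.1072]
tcp_rot: [[0.99, -0.138, 0.013], [-0.138, -0.99, -0.012], [0.014, 0.011, -1.0]]
contact_force: [-4.0, -0.8, 10.3]
opening: 0.003
```

>>> carry_out(commands="0 0 1.1 0 1; 0 0 1.1 0 1; 0 0 1.1 0 1; 0 0 1.1 0 1; 0 0 1.1 0 1; 0 0 1.1 0 1")

```text
time: 15.77
tool_pos: [0.6048, 0.0293, 0.1072]
tcp_rot: [[0.99, -0.138, 0.015], [-0.138, -0.99, -0.015], [0.017, 0.013, -1.0]]
contact_force: [-3.6, -0.2, 10.1]
opening: 0.008
```

Run:
```python
from h import *
where()
c=calibration('wrist');im=snapshot('wrist'); cv2.imwrite('pics/w20.png',cv2.resize(im[90:240,220:420,::-1],None,fx=4,fy=4,interpolation=cv2.INTER_CUBIC))
im=snapshot('side'); cv2.imwrite('pics/side8.png',cv2.resize(im[130:250,270:390,::-1],None,fx=6,fy=5,interpolation=cv2.INTER_CUBIC))
```

```text
t 15.77 cad [-10.7394  -0.3463 107.2417] F [-3.6265 -0.1967 10.0644] yaw -7.917077569013636
```

View pics/w20.png

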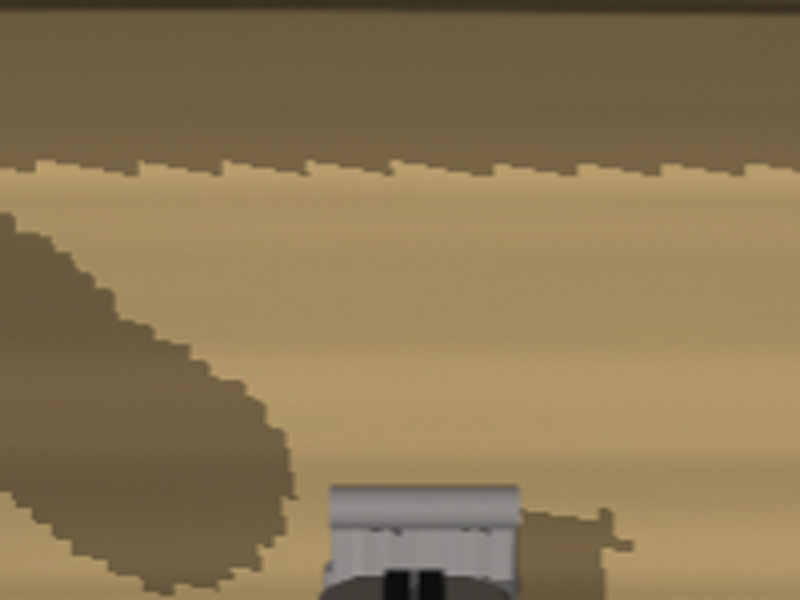

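View pics/side8.png

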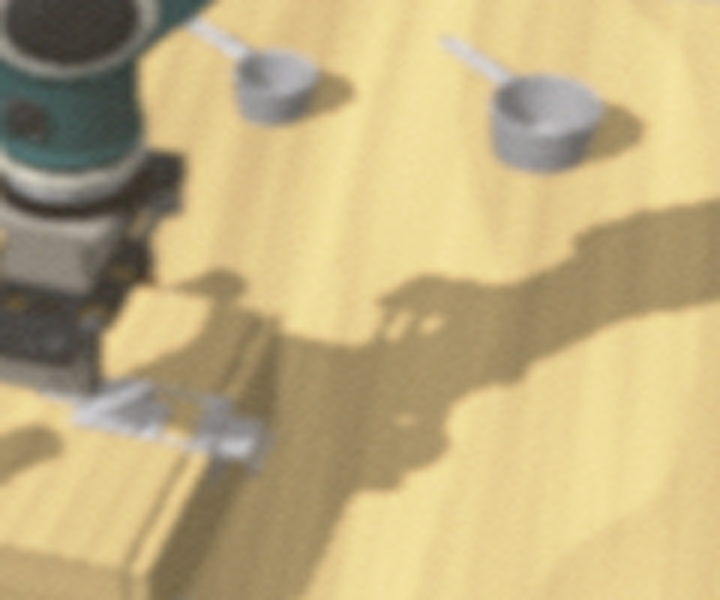

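>>> carry_out(commands="0 0 -15 0 1; -10 0 -35 0 1; -30 0 -38 0 1; -35 0 -30 0 1; -30 0 -10 0 1; 0 0 0 0 1; 0 0 0 0 1")

```text
time: 16.45
tool_pos: [0.5014, 0.045, 0.2299]
tcp_rot: [[0.99, -0.139, 0.014], [-0.138, -0.99, -0.016], [0.016, 0.013, -1.0]]
contact_force: [0.0, -0.2, 0.2]
opening: 0.002
```

Run:
```python
from h import *
where()
c=calibration('wrist');im=snapshot('wrist'); np.save('w21.npy',c,allow_pickle=True);cv2.imwrite('pics/w21raw.png',im[:,:,::-1])
o=overlay(im,c,0,(-40,0,124),0,-.38); cv2.imwrite('pics/w21.png',cv2.resize(o[200:1000,700:1900],(800,533)))
cv2.imwrite('pics/w21c.png',cv2.resize(im[50:250,200:450,::-1],None,fx=3.2,fy=3,interpolation=cv2.INTER_CUBIC))
```

```text
t 16.45 cad [-115.3745    0.7743  229.8517] F [ 0.0158 -0.2248  0.2295] yaw -7.954280190544704
```

View pics/w21.png

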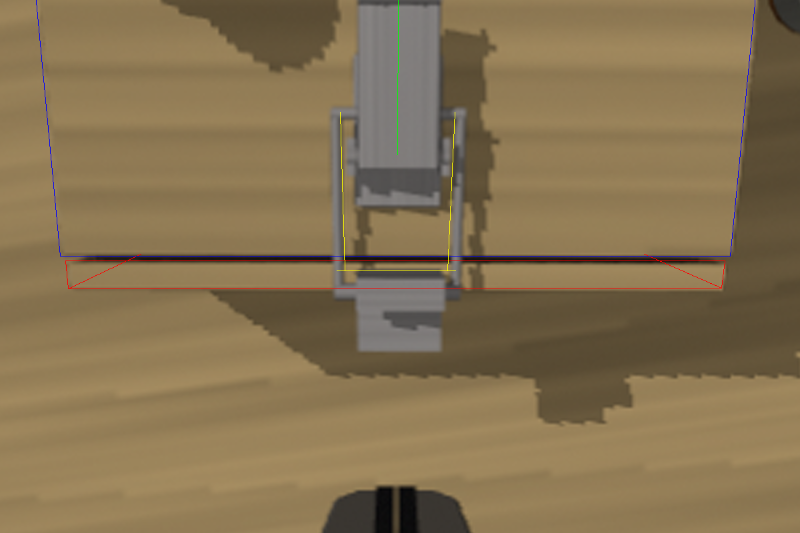

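View pics/w21c.png

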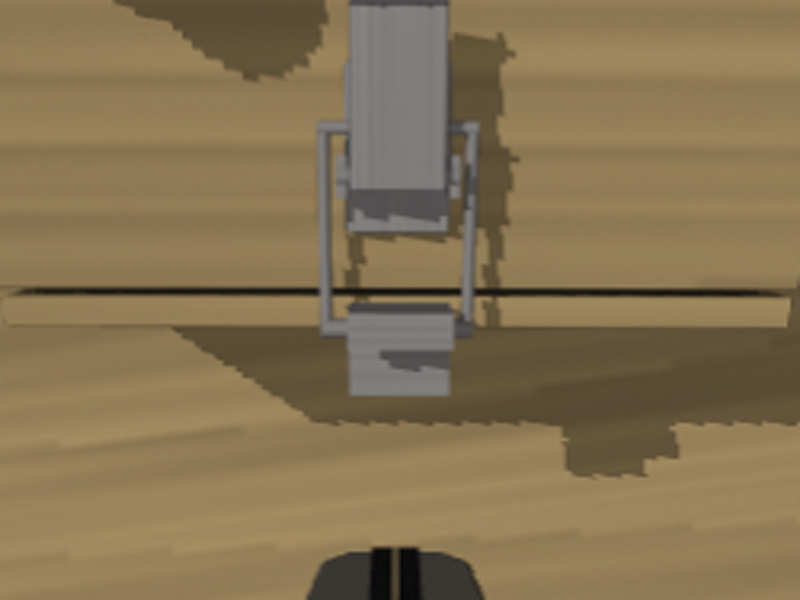

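Run:
```python
from h import *
c=np.load('w21.npy',allow_pickle=True).item()
im=cv2.imread('pics/w21raw.png')[0:200,220:420]
cv2.imwrite('pics/w21d.png',cv2.resize(im,None,fx=4,fy=3,interpolation=cv2.INTER_CUBIC)[:600])
for pz in (122,124,126):
  for l in (0,.06,.12,.2,.3):
    P=np.array([-40,0,pz]);e=np.array([np.cos(l),0,np.sin(l)]);n=np.array([-np.sin(l),0,np.cos(l)])
    pts=[P+50*e+5*n,P+50*e+5*n+[0,13,0],P+50*e+5*n-[0,13,0],P+46*e+7.5*n]
    a=proj(c,cad2w(CP,pts)); print(pz,l,((a-[220,0])*[4,3]).round(0).tolist())
```

```text
122 0 [[416.0, 138.0], [353.0, 138.0], [478.0, 139.0], [416.0, 152.0]]
122 0.06 [[416.0, 138.0], [353.0, 138.0], [479.0, 138.0], [416.0, 153.0]]
122 0.12 [[416.0, 139.0], [352.0, 138.0], [479.0, 139.0], [416.0, 154.0]]
122 0.2 [[416.0, 140.0], [352.0, 140.0], [481.0, 141.0], [416.0, 157.0]]
122 0.3 [[417.0, 144.0], [351.0, 144.0], [482.0, 145.0], [417.0, 162.0]]
124 0 [[416.0, 137.0], [353.0, 137.0], [478.0, 137.0], [416.0, 151.0]]
124 0.06 [[416.0, 137.0], [353.0, 137.0], [479.0, 137.0], [416.0, 152.0]]
124 0.12 [[416.0, 137.0], [352.0, 137.0], [480.0, 138.0], [416.0, 153.0]]
124 0.2 [[416.0, 139.0], [352.0, 139.0], [481.0, 139.0], [417.0, 156.0]]
124 0.3 [[417.0, 143.0], [351.0, 143.0], [483.0, 144.0], [417.0, 161.0]]
126 0 [[416.0, 136.0], [353.0, 136.0], [479.0, 136.0], [416.0, 150.0]]
126 0.06 [[416.0, 136.0], [352.0, 135.0], [480.0, 136.0], [416.0, 151.0]]
126 0.12 [[416.0, 136.0], [352.0, 136.0], [481.0, 136.0], [416.0, 152.0]]
126 0.2 [[417.0, 138.0], [351.0, 138.0], [482.0, 138.0], [417.0, 155.0]]
126 0.3 [[417.0, 142.0], [351.0, 142.0], [483.0, 142.0], [417.0, 160.0]]
```

View pics/w21d.png

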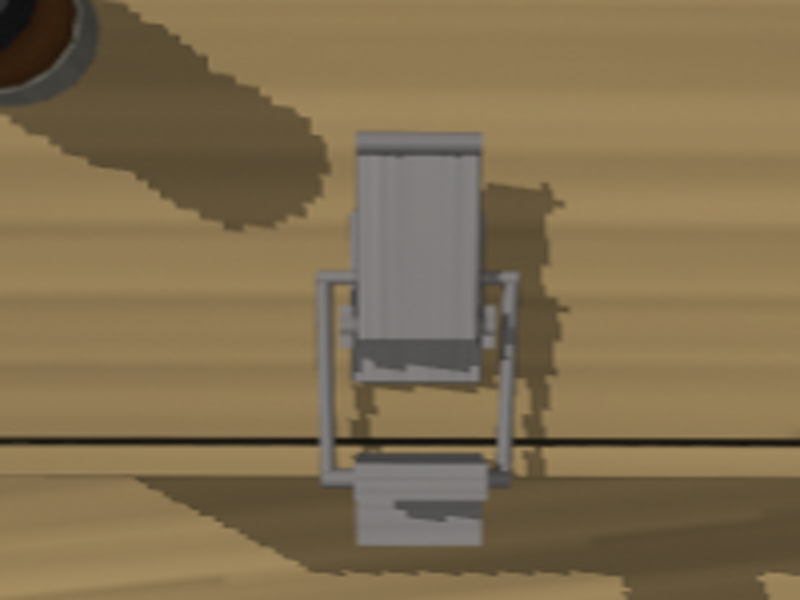

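Run:
```python
from h import *
for n,(a,b,e,f) in {'side':(175,240,260,330),'scene':(175,260,280,390)}.items():
    c=calibration(n); im=snapshot(n); cv2.imwrite(f'pics/{n}9full.png',im[:,:,::-1])
    k=8
    o=cv2.resize(im[a:b,e:f,::-1],None,fx=k,fy=k,interpolation=cv2.INTER_CUBIC)
    for l,col in ((0,(0,0,255)),(.2,(255,0,0))):
        P=np.array([-40,0,125]);ee=np.array([np.cos(l),0,np.sin(l)]);nn=np.array([-np.sin(l),0,np.cos(l)])
        q=proj(c,cad2w(CP,[P+5*nn+[0,13,0],P+50*ee+5*nn+[0,13,0],P+50*ee+5*nn-[0,13,0],P+5*nn-[0,13,0]]))
        q=((q-[e,a]+.5)*k).astype(int); cv2.polylines(o,[q.reshape(-1,1,2)],True,col,1)
    cv2.imwrite(f'pics/{n}9.png',o[:600,:800]); print(o.shape)
```

```text
(520, 560, 3)
(680, 880, 3)
```

View pics/side9.png

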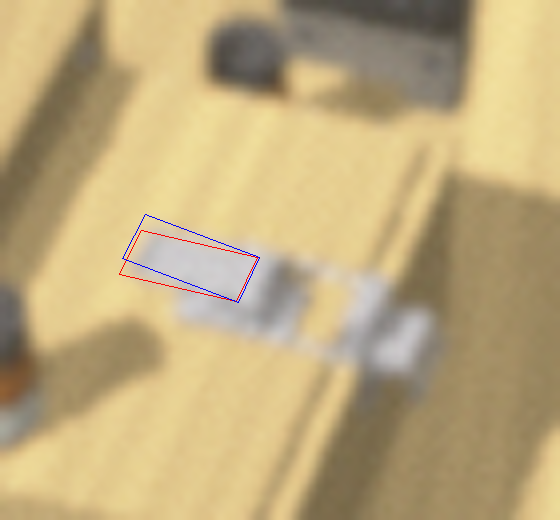

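View pics/scene9full.png

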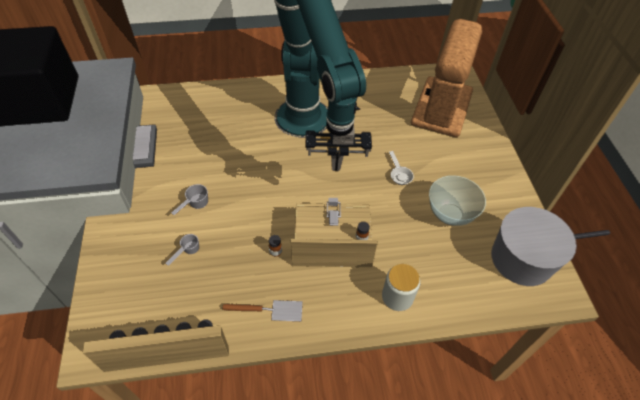

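Run:
```python
from h import *
plan(cad2w(CP,[2,0,130]),-8.05,10)
```

```text
30.3 -0.1 26.1 0.1; 30.3 -0.1 26.1 0.0; 30.3 -0.1 26.1 0.0; 24.9 -0.1 21.4 -0.0; 
end [0.6175 0.0278 0.13  ] -8.050000000000002
```

>>> carry_out(commands="35 0 10 0 1; 35 0 20 0 1; 30 0 30 0 1; 12 0 25 0 1; 3 0 10 0 1; 0 0 0 0 1")

```text
time: 17.1
tool_pos: [0.6223, 0.0251, 0.1255]
tcp_rot: [[0.99, -0.142, 0.006], [-0.142, -0.99, -0.016], [0.008, 0.015, -1.0]]
contact_force: [-1.0, -0.2, 0.9]
opening: 0.01
```

Run:
```python
from h import *
where()
```

```text
t 17.1 cad [  7.183   -2.0266 125.5419] F [-0.9519 -0.1645  0.9178] yaw -8.142178855053144
```

>>> carry_out(commands="-3 -1 4 0 1; -2 -1 4 0 1; 0 0 2.5 0 1; 0 0 0.5 0 1")

```text
time: 17.43
tool_pos: [0.6153, 0.0287, 0.1138]
tcp_rot: [[0.99, -0.141, 0.003], [-0.141, -0.99, -0.015], [0.005, 0.014, -1.0]]
contact_force: [-0.0, 0.5, 0.0]
opening: 0.004
```

>>> carry_out(commands="0 0 1 0 1; 0 0 0.8 0 1")

```text
time: 17.6
tool_pos: [0.6156, 0.0292, 0.1143]
tcp_rot: [[0.99, -0.14, 0.007], [-0.14, -0.99, -0.015], [0.009, 0.014, -1.0]]
contact_force: [-1.0, 0.4, 0.8]
opening: 0.004
```

>>> carry_out(commands="0 0 2 0 1; 0 0 1.5 0 1")

```text
time: 17.77
tool_pos: [0.6164, 0.0292, 0.1126]
tcp_rot: [[0.99, -0.14, 0.01], [-0.14, -0.99, -0.016], [0.012, 0.014, -1.0]]
contact_force: [-0.0, -1.1, -0.3]
opening: 0.005
```

>>> carry_out(commands="0 0 1 0 1; 0 0 1 0 1")

```text
time: 17.93
tool_pos: [0.6168, 0.0292, 0.1111]
tcp_rot: [[0.99, -0.14, 0.011], [-0.14, -0.99, -0.016], [0.013, 0.014, -1.0]]
contact_force: [0.5, 0.4, 0.3]
opening: 0.003
```

>>> carry_out(commands="0 0 1 0 1; 0 0 1 0 1")

```text
time: 18.1
tool_pos: [0.6171, 0.0291, 0.1093]
tcp_rot: [[0.99, -0.14, 0.012], [-0.14, -0.99, -0.016], [0.014, 0.014, -1.0]]
contact_force: [-2.5, 1.0, 8.3]
opening: 0.002
```

>>> carry_out(commands="0 0 1 0 1")

```text
time: 18.18
tool_pos: [0.6171, 0.0292, 0.1092]
tcp_rot: [[0.99, -0.14, 0.012], [-0.14, -0.99, -0.016], [0.014, 0.014, -1.0]]
contact_force: [-4.5, 0.4, 12.2]
opening: 0.006
```

>>> carry_out(commands="0 0 1 0 1; 0 0 1 0 1; 0 0 1 0 1; 0 0 1 0 1; 0 0 1 0 1; 0 0 1 0 1")

```text
time: 18.68
tool_pos: [0.6171, 0.0291, 0.1093]
tcp_rot: [[0.99, -0.141, 0.012], [-0.14, -0.99, -0.018], [0.014, 0.017, -1.0]]
contact_force: [-4.4, -0.3, 6.7]
opening: 0.003
```

>>> carry_out(commands="0 0 -10 0 1; 0 0 -35 0 1; 0 0 -40 0 1; -10 0 -40 0 1; -20 0 -20 0 1; 0 0 0 0 1; 0 0 0 0 1")

```text
time: 19.27
tool_pos: [0.5845, 0.0364, 0.2614]
tcp_rot: [[0.99, -0.14, 0.01], [-0.14, -0.99, -0.018], [0.012, 0.016, -1.0]]
contact_force: [-0.0, 0.0, 0.5]
opening: 0.004
```

Run:
```python
from h import *
where()
c=calibration('wrist');im=snapshot('wrist'); cv2.imwrite('pics/w30.png',im[:,:,::-1])
o=overlay(im,c,0.0,(-40,0,124),0,-.38); cv2.imwrite('pics/w30o.png',cv2.resize(o[300:1100,600:2000],(800,457)))
im=snapshot('scene'); a=cv2.imread('pics/scene0.png')[:,:,::-1]
import numpy as np
d=np.abs(im.astype(int)-a).sum(2); print([ (n,int(d[v-12:v+12,u-12:u+12].max()),float(d[v-12:v+12,u-12:u+12].mean())) for n,u,v in (('bowl',457,200),('sep',401,176),('cb',196,197),('cs',188,245),('dj',363,231),('sj',275,245))])
```

```text
t 19.27 cad [-31.8162   3.8624 261.3993] F [-0.0346  0.0019  0.4658] yaw -8.054365887429666
[('bowl', 24, 19.461805555555557), ('sep', 26, 18.756944444444443), ('cb', 23, 15.77951388888889), ('cs', 24, 16.583333333333332), ('dj', 23, 14.727430555555555), ('sj', 22, 12.01736111111111)]
```

View pics/w30o.png

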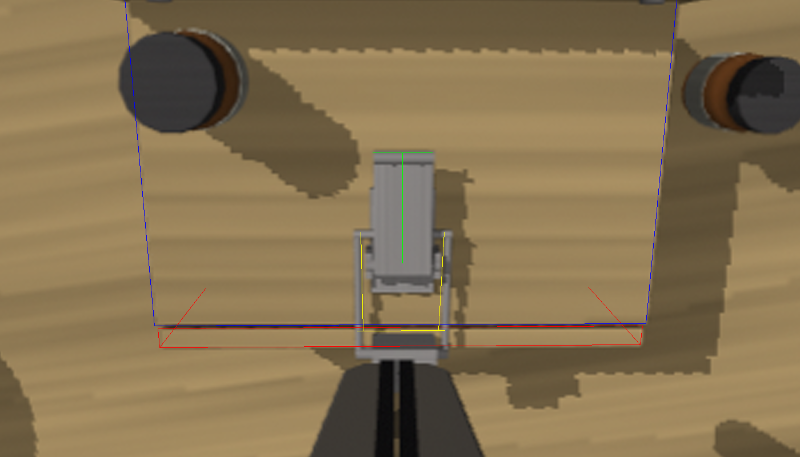

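```bash
python3 -c "
from workcell import *
print(finish_job())"
```

```text
the job is handed in; nothing more can be done
None
```

The caddy is closed and the job is handed in, at about 19 s of the 56 s allowed. The interface reports no verdict.

**What I did:**
- I pushed the flap up to the seal, at about 0.045 rad by camera overlay. The push read 5.8 N as it met the seal.
- I tipped the wire loop over so its bar dropped onto the tongue in front of the hook.
- I swung the lever over and down flat with the closed fingers.
- I bore down on it at about 10 N for about half a second, pressed once more near the lever's rolled end, and lifted clear. The highest force I read on the lever was about 12 N.

**Last checks:**
- **Lever:** it felt like a hard stop, with the height unchanged within about 0.1 mm between 5 N and 12 N. A second touch on the rolled end stood about 2.0 mm higher, against 2.5 mm expected for a flat lever. The cameras alone could not separate 0 from 0.06 rad, so flatness rests on feel.
- **Flap and loop:** the overlay puts the flap at about 0 rad, with the bar drawn in under the hook. I could not measure the loop's pull on the keeper.
- **Bystanders:** the scene picture shows no change around any of the six from the first picture.
- **Arm:** it is clear of everything, and the force reads about zero.

**What went wrong or disagreed:**
- My first passes at the flap and at the loop missed because the finger ends sit about 22 mm short of the reported tool point. I corrected for this and repeated both.
- The final press on the rolled end sagged from 12 N to 6.7 N while held; the earlier press stayed at about 10 N.

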